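Latch a power module into the test dock

ROBOT

A 7-joint arm with a two-finger parallel gripper is mounted at the origin on the work surface. World frame = base frame: x ahead of the robot, y to its left, z up, the work surface at z = 0. Lengths are in m, angles in rad, forces in N, time in s.
With the tool pointing down it reaches from about 0.425 to 0.95 m from the base axis. Payload 16.7 kg.
Tool frame: the origin (TCP) lies midway between the tips of the shut fingers; the grasp point (between the pads) lies bot.grip_point_offset behind it (bot.grip_point_offset is the distance from the TCP to the grasp point, in m); y points along the fingers, z is the direction in which the jaws open and shut, and the axes are right-handed (so a half turn about y gives the same grasp; the last joint's range is limited). The gripper opens to 94 mm and grips with 3 to 60 N. Pads are 16 mm wide; open, the fingers measure 119 mm over their backs; the gripper's body (75 mm by 177 mm) begins 78 mm behind the grasp point.
Start: joints at [0.966, 0.426, 0.074, 1.606, -0.034, 1.111, -0.067], TCP at [0.297, -0.606, 0.205] pointing down, gripper open.
Joint ranges: [-2.85, 2.85], [-0.5, 2.14], [-1.23, 1.37], [0.21, 2.46], [-1.02, 4.16], [0.16, 2.05], [-2.73, 2.73]. Speed limits (rad/s): [1.89, 1.89, 2.39, 2.39, 3.01, 3.01, 3.01].

INTERFACE

Orientations are given as [roll, pitch, yaw] about the fixed x, y, z axes, in that order (R = Rz(yaw) Ry(pitch) Rx(roll)).
In Python, from plant import bot gives the robot as it stands. The module is installed in compiled form; this text tells all that it offers.
- The arm moves only by the shell command python3 -m creep 'ROWS' [OPENING] [FORCE]. ROWS is JSON, a list of rows, each a list of 2 entries, a list of its own where there are three numbers: the shift along the tool's x, y, z in mm, then the turn about the tool's y in degrees. A call has 1 to 20 rows; each row is the pose to reach, as a shift and turn from the pose commanded when the call began, along the tool's axes at that moment; what a row does not reach only later rows make up. A row lasts 1/12 s, in which the tool goes at most 41.7 mm and 7.16 degrees, less where a joint would pass 70% of its speed; a pose out of reach is approached as far as the arm can. A call with a gripper value outside its range is refused whole. OPENING is the finger opening in mm, from 0 to 94, set as the call begins (- or left out, the last holds). The fingers move at their own pace and stop on an object; FORCE is the grip in N (left out, the last holds). Time passes only in rows, so rows that repeat a pose let the fingers close. It gives the time, the measured TCP pose, the force and the opening at its end, in the units of the state.
- bot.get_obs(): the state, without advancing time (a new reading comes with each control period).
- bot.grab_frame(name): name is "scene" or "top" or "wrist"; returns the picture (480x640x3 uint8, red, green, blue); there is no depth.
- bot.calibration(name): a dict with "intrinsics" (3x3 intrinsics, pixels), "eye" and "rotation" of the camera in the world. Camera axes: x right, y down, z forward; pixel columns grow to the right and rows downward; lengths in m; the calibration is good to about 2 mm. A picture is of the moment at which its call begins: read the wrist's pose just before it. calibration takes no time and is no camera call; for the wrist camera it gives the pose at the moment of the call.
- bot.hand_in(): hands the job in, once; it reports no verdict.
Trained networks look in the newest picture that a camera, given by its name, has taken for a name from the list of things; names that differ only in an ending like _2 or _b are one class to them, and where a whole thing is asked for, a point or a joint stands for the part that bears it (a point fixed in the world has none). Each returns a list of dicts, best first, with "score" (0 to 1); they miss things now and then, are a little off and sometimes report something else, mostly with a low value. They report only what shows in the picture. A call takes as long as a camera call. They do not tell look-alikes from the thing itself.
- bot.cut_out(name, camera): "pixels" (480x640 bool, what is visible of it) and "rect" ([centre column, centre row, width, height] in pixels, round what is visible of it).
The state is a dict: "t": time; "joints": joint angles; "qd": joint speeds; "joint_efforts": joint torques, N m; "position": TCP position; "eef_rot": TCP orientation; "wrist_force": force on the tool from outside, world axes, zero at the start; "wrist_torque": the same for the moment, N m; "finger_gap": finger opening in m.
Only numpy, scipy, OpenCV 4.12 (cv2) and the standard library are available. Lean on these libraries where they do the work, as an engineer would, in place of code of your own. Each camera call takes 0.05 s, during which the arm holds its last target.

TASK

Take the big white power module (as wide as the short one and as long as the slim one), stand it on the test dock's bed between the guides with its contact end towards the spring contact and its stepped terminal end towards the open entry, and slide it in past the steel pawl until the pawl clicks shut behind it and holds it in. Press it home gently, never ramming it against the end stop, let go of it, and leave the slim and the short module standing where they are.

Things in the scene. Friction and masses are not known exactly. Their poses are not given: they have to be found in the camera images.
- module_center (a point): Centre (half-way up) of the module to dock: white upright case 76 long (x) x 36 wide (y) x 60 mm high, 0.15-0.31 kg, in one of three places among similar modules. x points to the contact end, a plain 60 mm high face with a dark patch. The terminal end (-x) has a shelf 18 mm long, 44 mm high, with three screw heads; its flat face below may be pushed. Grasp across the 36 mm.
- module_front (a point): Middle of the module's contact end: 38 mm ahead (+x) of its centre, 30 mm above its underside.
- slim: Bystander: a similar white module only 22 mm wide (76 x 22 x 60 mm), origin under its centre, x along its length. It must stay standing, within 30 mm of its place.
- short: Bystander: a similar white module only 50 mm long (50 x 36 x 60 mm), origin under its centre, x along its length. It must stay standing, within 30 mm of its place.
- dock: Fixed test dock. x = way in, z up, origin under its channel's centre line at bench level. Aluminium bed x -158 to 138, y -44 to 60 mm, its top 8 mm up (docked module's centre is 38 mm up). Guide strips, tops 20 mm up: 46 mm apart for x -150 to -65, narrowing to 39 mm at x -45 and beyond. Slippery. Do not press the module in with over 20 N.
- set_down (a point): Where to set the module down: on the bed's top, centre line, at dock x = -107 mm, in the wide part of the channel (5 mm free on each side; 1.5 mm in the narrow part). Module centre 30 mm above this point. Axes as the dock's.
- latch_zero (a point): Mark on the bed at dock x = 0. A dark latch unit is clamped u = 0 to 35 mm beyond its nominal place towards +x; u is NOT reported: feel or see it. It carries pawl, bridge and spring contact. Pawl clicks when the module's centre is at x = 38+u; let go, the module springs back to there, held. Unlatched, it creeps back with the pawl still open.
- bridge_zero (a point): On the bed at dock x = 70 mm, nominal face of the spring contact (true: 70+u; 18-42 mm up). It pushes back 2.4 N at touch, 4.8 N at the click, 6.4 N at 10 mm, then bottoms rigidly, 4 mm past the click. Black bridge over x 58+u to 82+u: underside 72, top 78 mm up, 66 mm wide; so the module must slide in from the entry (-x).
- pawl (a joint): Angle (rad) of the sprung steel pawl on the +y side, top 22 mm up, blocking face at dock x = u, ramp from x = -25+u. 0 at rest; about 0.2 while the module's side holds it open; 0 again once clicked behind the terminal end. Sliding past takes 2 to 10 N, with the spring contact up to 12 N before the click. A push of 14 to 18 N is ample.
Not all that is in view belongs to the job. What is shaped like the part that bears module_center but orange or pink is not meant.

How it is judged:
By the outcome, as a careful person would: the job done as asked, in the order asked, and still so for the second after the job is handed in, with the robot touching nothing.
It also fails if it takes over 64 s, if anything falls off the work surface, if the arm or the gripper's body presses on something with over 40 N, if the wrist force passes 120 N, or if a joint passes its speed limit or range.

## Working session

There is one attempt and no reset: what is moved stays moved. The work goes in short steps, Python scripts to look and compute and a shell command to move; the robot and the scene stay as the last step left them, time stands still between calls to the robot, and variables do not carry over. Pictures are saved under pics/ and viewed, and the job is handed in when it is done.

```bash
mkdir -p pics; ls
python3 - <<'E'
from plant import bot
import cv2, numpy as np
o=bot.get_obs()
for k,v in o.items(): print(k,np.round(v,4))
print(bot.grip_point_offset)
for n in ("scene","top","wrist"):
    f=bot.grab_frame(n); cv2.imwrite(f"pics/{n}0.png",f[:,:,::-1])
    c=bot.calibration(n); print(n,{k:np.round(v,4).tolist() for k,v in c.items()})
E
```

```text
pics
t 0.0
joints [ 0.9655  0.4267  0.0738  1.6066 -0.0341  1.1108 -0.0671]
qd [-0.0004 -0.001  -0.0011 -0.0015 -0.0005 -0.0007  0.0005]
joint_efforts [-4.30000e-03 -9.35819e+01  3.66480e+00 -4.54198e+01 -4.89000e-02
  2.00000e-02  1.00000e-04]
position [ 0.2969 -0.6057  0.2048]
eef_rot [-1.5720e+00 -1.0000e-04 -2.6858e+00]
wrist_force [-0.0351 -0.0631  0.1425]
wrist_torque [-0.0213 -0.0377  0.0046]
finger_gap 0.0939
0.0188
scene {'intrinsics': [[455.3915, 0.0, 320.0822], [0.0, 455.3915, 241.4965], [0.0, 0.0, 1.0]], 'eye': [0.9267, 0.6904, 0.5687], 'rotation': [-2.2417, 0.0136, 2.5257]}
top {'intrinsics': [[535.8022, 0.0, 318.9117], [0.0, 535.8022, 250.3446], [0.0, 0.0, 1.0]], 'eye': [0.4688, 0.1183, 0.9831], 'rotation': [-3.0274, 0.0255, -1.5807]}
wrist {'intrinsics': [[377.7199, 0.0, 321.8299], [0.0, 377.7199, 241.2561], [0.0, 0.0, 1.0]], 'eye': [0.3626, -0.5742, 0.3849], 'rotation': [2.8865, 0.0009, -1.1139]}
```

View pics/scene0.png

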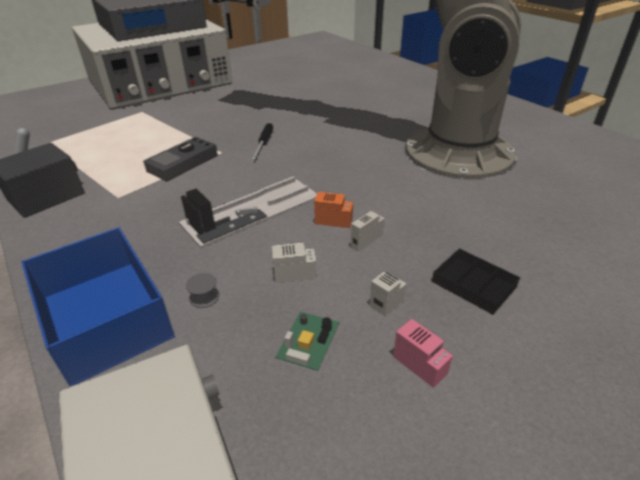

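View pics/top0.png

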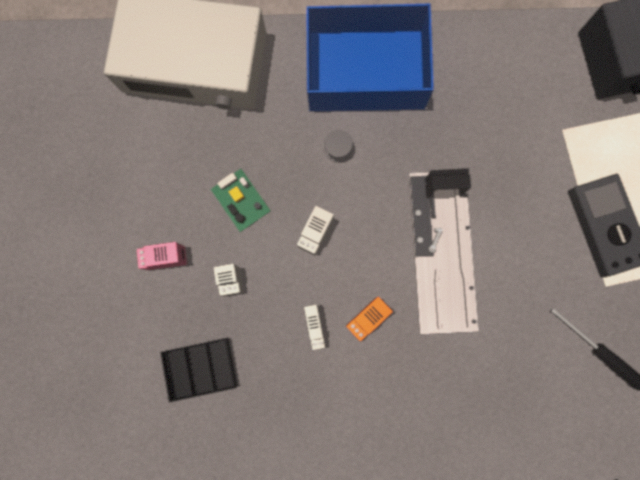

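View pics/wrist0.png

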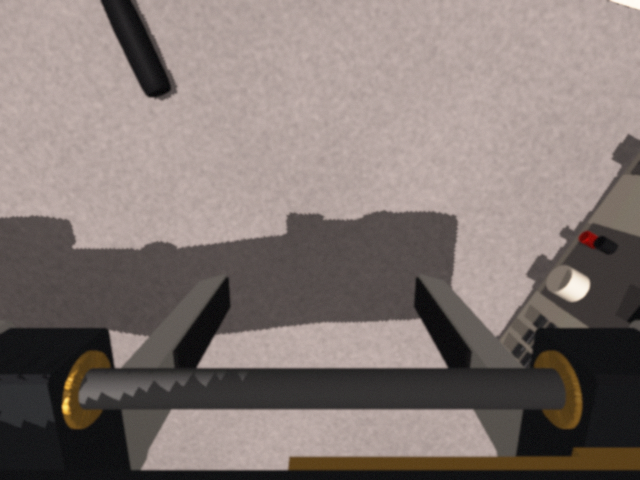

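```bash
cat > h.py <<'E'
from plant import bot
import cv2, numpy as np
from scipy.spatial.transform import Rotation as R
def cam(n):
    c=bot.calibration(n); return np.array(c["intrinsics"]),np.array(c["eye"]),R.from_euler('xyz',c["rotation"]).as_matrix()
def p2w(C,px,z):
    K,e,M=C; px=np.atleast_2d(px).astype(float)
    d=np.c_[px,np.ones(len(px))]@np.linalg.inv(K).T@M.T
    return e+d*((z-e[2])/d[:,2])[:,None]
def w2p(C,P):
    K,e,M=C; q=(np.atleast_2d(P)-e)@M@K.T; return q[:,:2]/q[:,2:]
E
python3 - <<'E'
from h import *
t=cv2.imread("pics/top0.png"); s=cv2.imread("pics/scene0.png")
a=cv2.resize(t[190:270,270:370],None,fx=6,fy=6,interpolation=cv2.INTER_CUBIC)
cv2.imwrite("pics/c1.png",a)
a=cv2.resize(t[160:345,395:495],None,fx=3.2,fy=3.2,interpolation=cv2.INTER_CUBIC); cv2.imwrite("pics/c2.png",a)
a=cv2.resize(s[170:320,170:420],None,fx=3.2,fy=3.2,interpolation=cv2.INTER_CUBIC); cv2.imwrite("pics/c3.png",a)
C=cam("top")
for n in ["module_center","slim","short","dock"]:
    for r in bot.cut_out(n,"top")[:4]:
        m=r["pixels"].astype(np.uint8); cs,_=cv2.findContours(m,0,2); c=max(cs,key=cv2.contourArea)
        print(n,round(r["score"],2),np.round(r["rect"],1),m.sum(),np.round(p2w(C,r["rect"][:2],0.06),3),cv2.minAreaRect(c))
E
```

```text
module_center 0.87 [313.8 231.9  34.8  49.7] 1017 [[0.607 0.149 0.06 ]] ((314.44073486328125, 230.7300262451172), (23.10380744934082, 45.8349723815918), 25.76932716369629)
module_center 0.66 [159.7 254.9  51.4  30.7] 1132 [[0.57  0.419 0.06 ]] ((160.74002075195312, 255.68002319335938), (24.46589469909668, 48.22468185424805), 81.8698959350586)
slim 0.62 [316.  326.8  29.4  44.8] 606 [[0.444 0.147 0.06 ]] ((313.69232177734375, 326.4615478515625), (45.106712341308594, 14.120362281799316), 78.69007110595703)
short 0.8 [229.  281.2  35.2  31.4] 803 [[0.523 0.297 0.06 ]] ((228.19232177734375, 279.4615478515625), (31.574695587158203, 27.26013946533203), 78.69007110595703)
dock 0.7 [444.1 250.9  70.2 167.5] 9640 [[ 0.571 -0.075  0.06 ]] ((443.9637145996094, 250.89739990234375), (164.49424743652344, 63.05934143066406), 86.15396881103516)
```

View pics/c1.png

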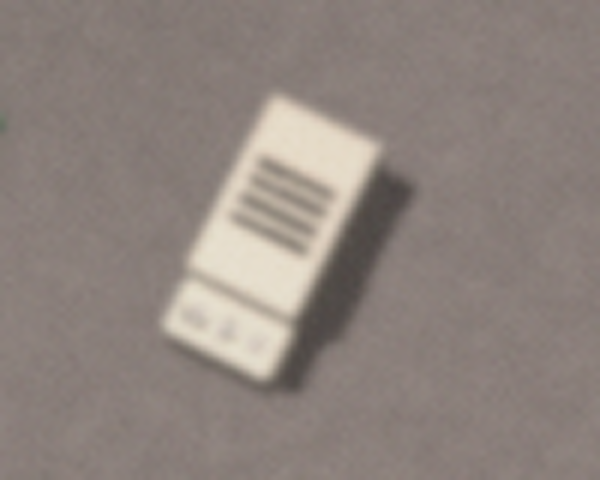

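View pics/c2.png

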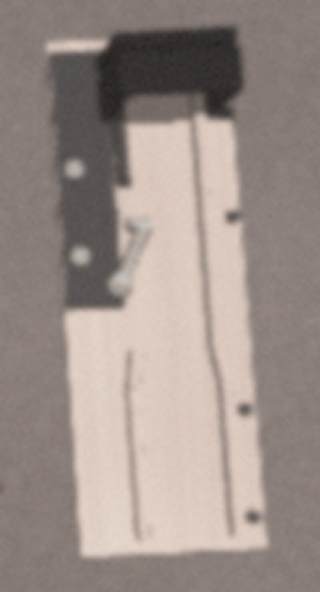

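View pics/c3.png

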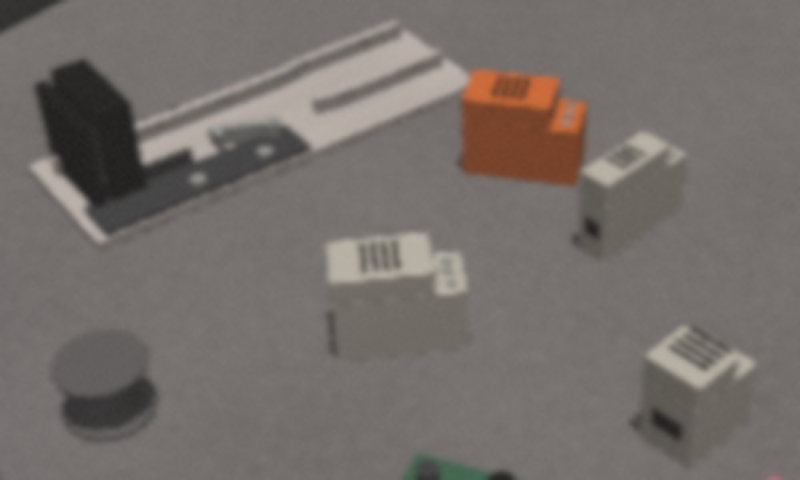

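```bash
cat > fit0.py <<'E'
from h import *
from scipy.optimize import least_squares
C=cam("top")
def u(p,s,o): return (np.array(p,float)+.5)/s-.5+np.array(o)
m=u([(275,95),(380,148),(190,268),(298,318),(163,325),(268,382)],6,(270,190))
# local: left in image = +y
L=np.array([(38,18,60),(38,-18,60),(-20,18,60),(-20,-18,60),(-38,18,44),(-38,-18,44)])/1e3
def T(p,L): 
    c,s=np.cos(p[2]),np.sin(p[2]); return np.c_[p[0]+c*L[:,0]-s*L[:,1],p[1]+s*L[:,0]+c*L[:,1],L[:,2]]
r=least_squares(lambda p:(w2p(C,T(p,L))-m).ravel(),[.6,.15,-.4]); print("module",r.x,np.degrees(r.x[2]),np.round(r.fun,2))
d=u([(82,556),(268,546),(48,45)],3.2,(395,160))
LD=np.array([(-158,60,8),(-158,-44,8),(138,60,8)])/1e3
r=least_squares(lambda p:(w2p(C,T(p,LD))-d).ravel(),[.6,-.1,0]); print("dock",r.x,np.degrees(r.x[2]),np.round(r.fun,2))
s=cam("scene")
i=cv2.imread("pics/scene0.png")
E
python3 fit0.py
python3 - <<'E'
from h import *
s=cv2.imread("pics/scene0.png")
cv2.imwrite("pics/c4.png",cv2.resize(s[170:250,170:330],None,fx=5,fy=5,interpolation=cv2.INTER_CUBIC))
cv2.imwrite("pics/c5.png",cv2.resize(s[230:290,260:330],None,fx=8,fy=8,interpolation=cv2.INTER_CUBIC))
E
```

```text
module [ 0.61343177  0.14750132 -0.47438399] -27.180200357121063 [ 0.01 -0.7   0.92 -0.55 -0.75 -0.18 -0.28  0.61 -0.29  0.65  0.38  0.16]
dock [ 0.58829472 -0.09222524  0.03746287] 2.1464645811705516 [ 0.07  0.33  0.25  0.73 -0.34 -1.14]
```

View pics/c4.png

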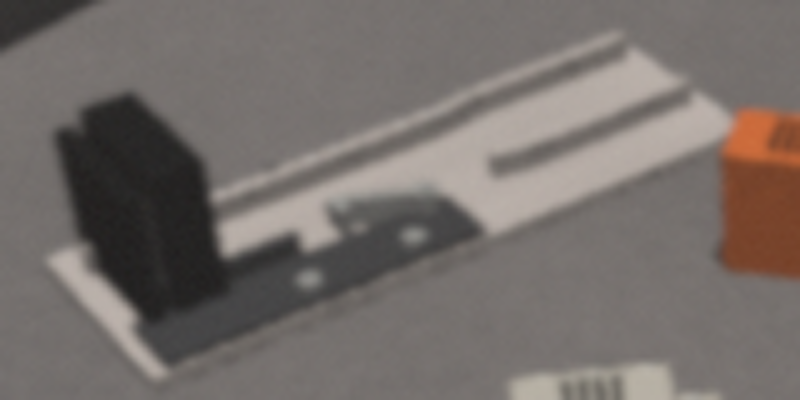

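View pics/c5.png

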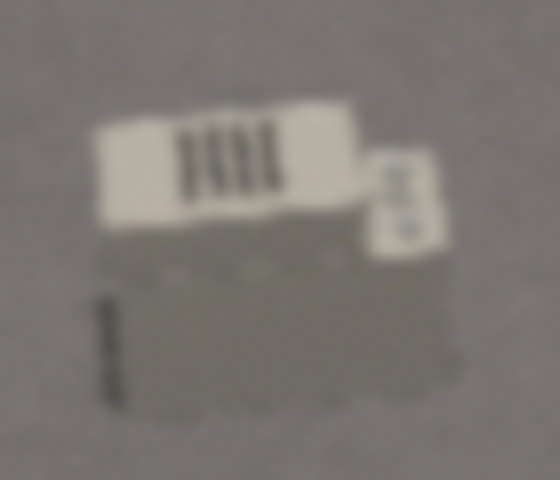

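```bash
cat >> fit0.py <<'E'
ms=u([(95,128),(98,228),(352,102),(360,210),(435,152),(447,252),(122,412),(460,378)],8,(260,230))
LS=np.array([(38,-18,60),(38,18,60),(-20,-18,60),(-20,18,60),(-38,-18,44),(-38,18,44),(38,18,0),(-38,18,0)])/1e3
r=least_squares(lambda p:(w2p(s,T(p,LS))-ms).ravel(),[.6,.15,-.4]); print("module sc",r.x,np.degrees(r.x[2]),np.round(r.fun,2))
r=least_squares(lambda p:np.r_[(w2p(s,T(p,LS))-ms).ravel(),(w2p(C,T(p,L))-m).ravel()],[.6,.15,-.4]); print("module both",r.x,np.degrees(r.x[2]))
ds=u([(48,258),(158,380)],5,(170,170)); LDS=np.array([(138,-44,8),(138,60,8)])/1e3
r=least_squares(lambda p:np.r_[(w2p(s,T(p,LDS))-ds).ravel(),(w2p(C,T(p,LD))-d).ravel()],[.6,-.1,0]); print("dock both",r.x,np.degrees(r.x[2]),np.round(r.fun,2))
D=r.x
# overlay
t=cv2.imread("pics/top0.png"); sc=cv2.imread("pics/scene0.png")
def seg(img,Cm,D,a,b,col,k,o):
    q=w2p(Cm,T(D,np.array([a,b])/1e3)); q=((q-o+.5)*k-.5).round().astype(int); cv2.line(img,tuple(map(int,q[0])),tuple(map(int,q[1])),col,1,cv2.LINE_AA)
for name,img,Cm,(y0,y1,x0,x1),k in [("top",t,C,(160,345,395,495),3.2),("scene",sc,s,(170,250,170,330),5)]:
    a=cv2.resize(img[y0:y1,x0:x1],None,fx=k,fy=k,interpolation=cv2.INTER_CUBIC); o=np.array([x0,y0])
    P=[(-158,-44,8),(138,-44,8),(138,60,8),(-158,60,8)]
    for i in range(4): seg(a,Cm,D,P[i],P[(i+1)%4],(0,0,255),k,o)
    for sg in (1,-1):
        seg(a,Cm,D,(-150,23*sg,20),(-65,23*sg,20),(0,160,0),k,o);seg(a,Cm,D,(-65,23*sg,20),(-45,19.5*sg,20),(0,160,0),k,o);seg(a,Cm,D,(-45,19.5*sg,20),(130,19.5*sg,20),(0,160,0),k,o)
    for uu,cc in ((0,(255,0,0)),(15,(255,128,0)),(30,(255,0,255))):
        seg(a,Cm,D,(58+uu,-33,78),(58+uu,33,78),cc,k,o); seg(a,Cm,D,(82+uu,-33,78),(82+uu,33,78),cc,k,o)
        seg(a,Cm,D,(uu,10,22),(uu,30,22),cc,k,o)
    cv2.imwrite(f"pics/ov_{name}.png",a)
E
python3 fit0.py
```

```text
module [ 0.61343177  0.14750132 -0.47438399] -27.180200357121063 [ 0.01 -0.7   0.92 -0.55 -0.75 -0.18 -0.28  0.61 -0.29  0.65  0.38  0.16]
dock [ 0.58829472 -0.09222524  0.03746287] 2.1464645811705516 [ 0.07  0.33  0.25  0.73 -0.34 -1.14]
module sc [ 0.61280437  0.152735   -0.50050985] -28.677101739162985 [-0.21 -1.04  0.07 -0.57  0.02 -0.46  0.82 -1.16 -0.2  -0.65  0.44 -0.32
 -0.29  1.72 -0.72  2.23]
module both [ 0.61265812  0.14966508 -0.48185333] -27.608162347072945
dock both [ 0.58719403 -0.09035518  0.04785917] 2.7421286599803962 [-1.73 -0.68 -1.56 -1.16 -0.02  1.26  0.12  1.05 -2.08 -0.17]
```

View pics/ov_top.png

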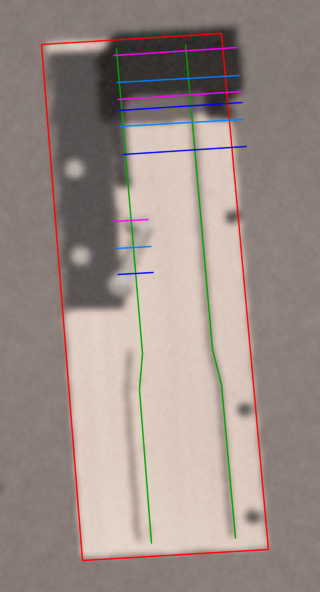

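View pics/ov_scene.png

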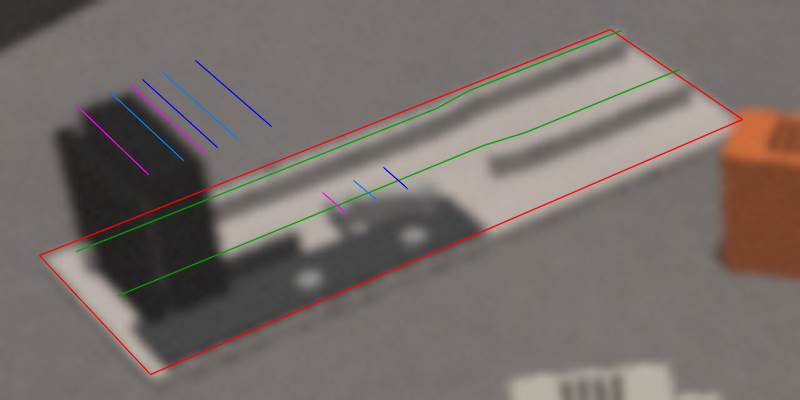

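```bash
cat > go.py <<'E'
import sys
from h import *
# args: x y z(m) yaw(deg) target TCP
def go(x,y,z,yaw):
    o=bot.get_obs(); M=R.from_euler('xyz',o["eef_rot"]).as_matrix()
    d=np.array([x,y,z])-o["position"]; cur=np.degrees(np.arctan2(M[1,0],M[0,0]))
    dy=(yaw-cur+180)%360-180
    print("t",round(o["t"],2),"shift mm",np.round(M.T@d*1e3,1),"turn",round(-dy,1),"F",np.round(o["wrist_force"],1),"pos",np.round(o["position"],4),"yaw",round(cur,2),"gap",round(o["finger_gap"],4),"q",np.round(o["joints"],2))
if __name__=="__main__": go(*map(float,sys.argv[1:]))
E
python3 go.py 0.613 0.150 0.15 -27.6
python3 - <<'E'
from h import *
C=cam("wrist"); print(w2p(C,[[.2969,-.6057,.06],[.2969,-.6057,.14],[.2969,-.6057,.205]]))
E
```

```text
t 0.35 shift mm [-616.4   55.5 -539.8] turn -126.3 F [-0.5 -1.   0.3] pos [ 0.297  -0.606   0.2053] yaw -153.89 gap 0.0941 q [ 0.97  0.43  0.07  1.61 -0.03  1.11 -0.07]
[[320.97714494 228.16174287]
 [320.68509259 254.01442173]
 [320.27509667 290.30754809]]
```

```bash
python3 -m creep '[[[-616,0,-540],-126.3],[[-616,0,-540],-126.3],[[-616,0,-540],-126.3],[[-616,0,-540],-126.3],[[-616,0,-540],-126.3],[[-616,0,-540],-126.3],[[-616,0,-540],-126.3],[[-616,0,-540],-126.3],[[-616,0,-540],-126.3],[[-616,0,-540],-126.3],[[-616,0,-540],-126.3],[[-616,0,-540],-126.3],[[-616,0,-540],-126.3],[[-616,0,-540],-126.3],[[-616,0,-540],-126.3],[[-616,0,-540],-126.3],[[-616,0,-540],-126.3],[[-616,0,-540],-126.3],[[-616,0,-540],-126.3],[[-616,0,-540],-126.3]]' 94
python3 go.py 0.613 0.150 0.205 -27.6
```

```text
t: 2.02
position: [0.6132, 0.154, 0.2055]
eef_rot: [-1.569, 0.001, -0.479]
wrist_force: [-0.4, -0.0, -0.3]
finger_gap: 0.094
t 2.02 shift mm [ 1.7  0.5 -3.6] turn 0.2 F [-0.4 -0.  -0.3] pos [0.6132 0.154  0.2055] yaw -27.44 gap 0.094 q [ 0.13  0.42 -0.63  1.67  0.27  1.13  0.52]
```

Run:
```python
from h import *
o=bot.get_obs(); C=cam("wrist"); f=bot.grab_frame("wrist"); cv2.imwrite("pics/w1.png",f[:,:,::-1])
print(o["t"],o["position"],o["qd"].round(3) if hasattr(o["qd"],'round') else o["qd"])
np.savez("w1.npz",K=C[0],e=C[1],M=C[2])
for r in bot.cut_out("module_center","wrist")[:2]: print(r["score"],np.round(r["rect"],1))
```

```text
2.0167 [0.61316263 0.15399736 0.2055123 ] [-0.508  0.313  0.027 -0.426  0.168  0.174 -0.472]
0.95 [143.3 117.4  85.  107. ]
0.85 [580.6  42.  117.   83.1]
```

View pics/w1.png

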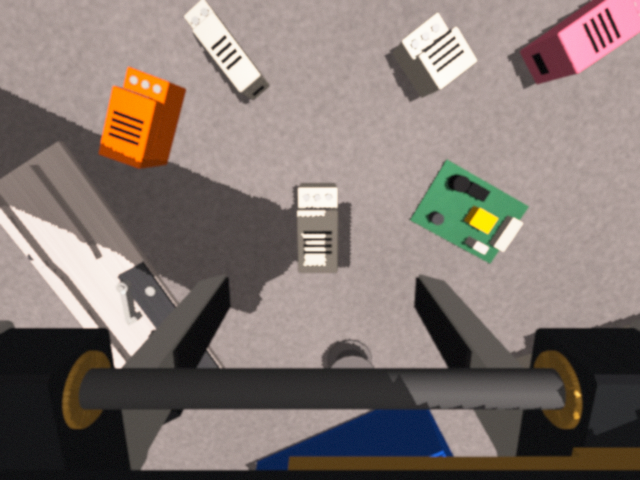

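Run:
```python
from h import *
o=bot.get_obs(); C=cam("wrist"); f=bot.grab_frame("wrist")[:,:,::-1]
print(o["t"],o["position"],np.round(o["qd"],3))
np.savez("w2.npz",K=C[0],e=C[1],M=C[2]); cv2.imwrite("pics/w2.png",f)
cv2.imwrite("pics/w2c.png",cv2.resize(f[170:290,270:370],None,fx=5,fy=5,interpolation=cv2.INTER_CUBIC))
cv2.imwrite("pics/w2d.png",cv2.resize(f[130:380,0:240],None,fx=2.4,fy=2.4,interpolation=cv2.INTER_CUBIC))
```

```text
2.1167 [0.61284826 0.15555281 0.2052192 ] [ 0.059 -0.038  0.041  0.055 -0.009 -0.001  0.056]
```

View pics/w2c.png

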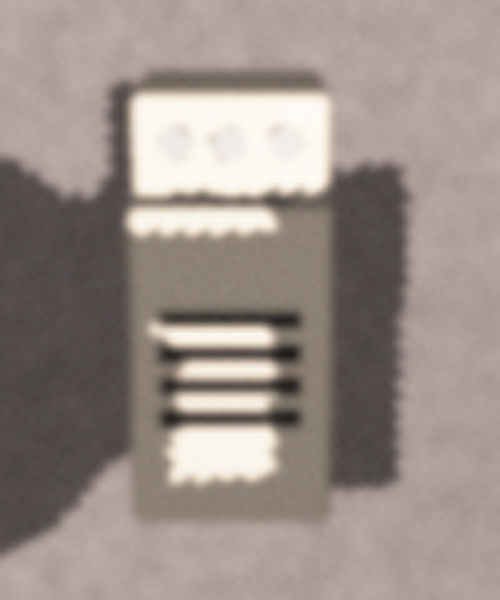

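View pics/w2d.png

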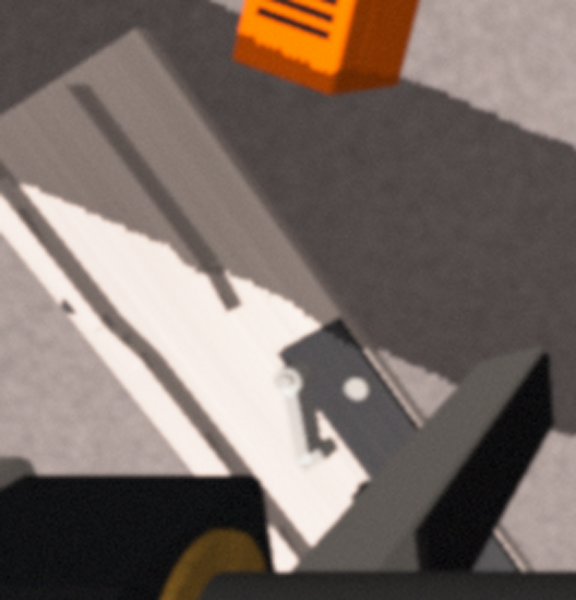

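```bash
python3 - <<'E'
from h import *
from scipy.optimize import least_squares
z=np.load("w2.npz"); C=(z["K"],z["e"],z["M"])
def u(p,s,o): return (np.array(p,float)+.5)/s-.5+np.array(o)
m=u([(132,520),(331,520),(129,208),(332,208),(131,92),(331,92)],5,(270,170))
L=np.array([(38,-18,60),(38,18,60),(-20,-18,60),(-20,18,60),(-38,-18,44),(-38,18,44)])/1e3
def T(p,L): 
    c,s=np.cos(p[2]),np.sin(p[2]); return np.c_[p[0]+c*L[:,0]-s*L[:,1],p[1]+s*L[:,0]+c*L[:,1],L[:,2]]
r=least_squares(lambda p:(w2p(C,T(p,L))-m).ravel(),[.6,.15,-.4]); print("module",r.x,np.degrees(r.x[2]),np.round(r.fun,2))
d=u([(136,28),(338,320)],2.4,(0,130)); print(p2w(C,d,.008)) # bed corner (-158,60), latch unit corner
E
python3 go.py 0.613 0.150 0.021 -27.6
```

```text
module [ 0.61424055  0.14883826 -0.47526462] -27.230657085218063 [ 0.13  0.26 -0.13  0.23 -0.38 -0.28  0.32 -0.29  0.04  0.06  0.01  0.07]
[[ 0.42980843 -0.03769856  0.008     ]
 [ 0.56947337 -0.03519797  0.008     ]]
t 2.17 shift mm [  1.9 184.1  -2.2] turn 0.2 F [-0.5 -0.9  0.2] pos [0.6125 0.1526 0.2051] yaw -27.38 gap 0.0939 q [ 0.13  0.42 -0.63  1.68  0.27  1.13  0.52]
```

```bash
python3 go.py 0.6142 0.149 0.021 -27.3; python3 -m creep '[[[3,60,-2],0],[[3,120,-2],0],[[3,140,-2],0],[[3,140,-2],0],[[3,140,-2],0]]'; python3 go.py 0.6142 0.149 0.021 -27.3
```

```text
t 2.17 shift mm [  3.4 184.1  -2.6] turn -0.1 F [-0.5 -0.9  0.2] pos [0.6125 0.1526 0.2051] yaw -27.38 gap 0.0939 q [ 0.13  0.42 -0.63  1.68  0.27  1.13  0.52]
t: 2.58
position: [0.6121, 0.1448, 0.0623]
eef_rot: [-1.575, 0.004, -0.482]
wrist_force: [-0.5, -0.6, 1.3]
finger_gap: 0.094
t 2.58 shift mm [ 0.1 41.3  4.8] turn -0.3 F [-0.5 -0.6  1.3] pos [0.6121 0.1448 0.0623] yaw -27.64 gap 0.094 q [ 0.09  0.57 -0.57  1.79  0.38  0.89  0.44]
```

```bash
python3 -m creep '[[[0,0,0],0],[[0,0,0],0],[[0,0,0],0]]'; python3 go.py 0.6142 0.149 0.021 -27.3
```

```text
t: 2.83
position: [0.6157, 0.1471, 0.0681]
eef_rot: [-1.569, -0.003, -0.482]
wrist_force: [1.6, 0.6, 0.3]
finger_gap: 0.0938
t 2.83 shift mm [-2.4 47.1  0.9] turn -0.3 F [1.6 0.6 0.3] pos [0.6157 0.1471 0.0681] yaw -27.61 gap 0.0938 q [ 0.09  0.57 -0.57  1.79  0.38  0.89  0.44]
```

```bash
python3 -m creep '[[[-1,20,1],0],[[-1,40,1],0],[[-1,45,1],0],[[-1,45,1],0],[[-1,45,1],0],[[-1,45,1],0],[[-1,45,1],0]]'; python3 go.py 0.6142 0.149 0.021 -27.3
python3 - <<'E'
from h import *
f=bot.grab_frame("wrist")[:,:,::-1]; cv2.imwrite("pics/w3.png",f)
E
```

```text
t: 3.42
position: [0.6146, 0.1483, 0.0218]
eef_rot: [-1.57, -0.001, -0.482]
wrist_force: [-1.0, 0.4, 0.5]
finger_gap: 0.094
t 3.42 shift mm [-0.7  0.8  0.4] turn -0.3 F [-1.   0.4  0.5] pos [0.6146 0.1483 0.0218] yaw -27.59 gap 0.094 q [ 0.07  0.62 -0.54  1.81  0.43  0.82  0.4 ]
```

View pics/w3.png

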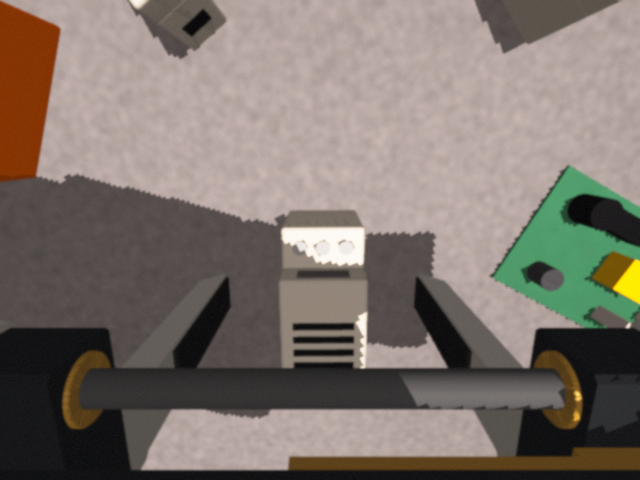

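The module stands centred between the open fingers (edges at columns 281–367 around 322), aligned with the jaws. Close on it.

```bash
python3 -m creep '[[[0,0,0],0],[[0,0,0],0],[[0,0,0],0],[[0,0,0],0],[[0,0,0],0],[[0,0,0],0],[[0,0,0],0],[[0,0,0],0]]' 30 25; python3 go.py 0.6142 0.149 0.021 -27.3
```

```text
t: 4.13
position: [0.6138, 0.1481, 0.0205]
eef_rot: [-1.571, 0.0, -0.482]
wrist_force: [-0.3, -0.1, 0.6]
finger_gap: 0.0441
t 4.13 shift mm [-0.1 -0.5  0.9] turn -0.3 F [-0.3 -0.1  0.6] pos [0.6138 0.1481 0.0205] yaw -27.59 gap 0.0441 q [ 0.07  0.63 -0.54  1.81  0.43  0.82  0.4 ]
```

```bash
python3 -m creep '[[[0,0,0],0],[[0,0,0],0],[[0,0,0],0],[[0,0,0],0]]' 30 25; python3 go.py 0.6142 0.149 0.021 -27.3;python3 -m creep '[[[0,-15,0],0],[[0,-50,0],0],[[0,-90,0],0],[[0,-110,0],0],[[0,-110,0],0],[[0,-110,0],0],[[0,-110,0],0],[[0,-110,0],0]]'; python3 go.py 0.6142 0.149 0.131 -27.3
python3 - <<'E'
from h import *
f=bot.grab_frame("wrist")[:,:,::-1]; cv2.imwrite("pics/w4.png",f)
E
```

```text
t: 4.47
position: [0.6139, 0.1483, 0.0205]
eef_rot: [-1.571, 0.0, -0.481]
wrist_force: [0.6, 0.8, -1.3]
finger_gap: 0.0361
t 4.47 shift mm [-0.1 -0.5  0.8] turn -0.3 F [ 0.6  0.8 -1.3] pos [0.6139 0.1483 0.0205] yaw -27.59 gap 0.0361 q [ 0.07  0.63 -0.54  1.81  0.43  0.82  0.4 ]
t: 5.13
position: [0.6131, 0.1477, 0.1294]
eef_rot: [-1.572, 0.001, -0.481]
wrist_force: [-0.2, -0.5, -3.1]
finger_gap: 0.036
t 5.13 shift mm [ 0.4 -1.6  1.7] turn -0.3 F [-0.2 -0.5 -3.1] pos [0.6131 0.1477 0.1294] yaw -27.59 gap 0.036 q [ 0.12  0.5  -0.61  1.75  0.33  1.    0.48]
```

View pics/w4.png

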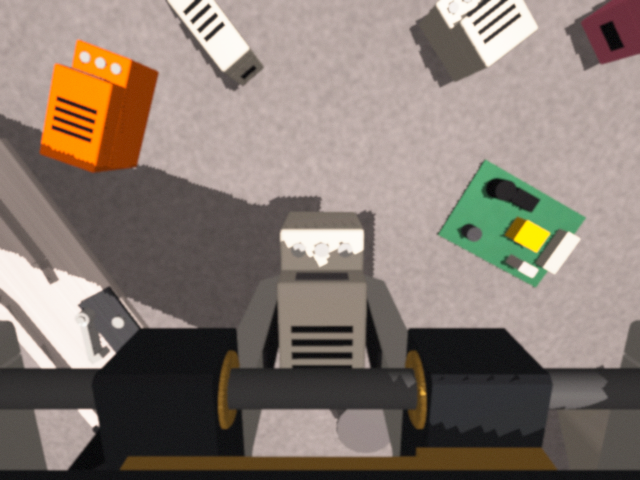

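```bash
python3 go.py 0.54 -0.0945 0.17 2.3
```

```text
t 5.18 shift mm [  47.4  -40.5 -248.7] turn -29.9 F [ 0.7 -0.4 -2. ] pos [0.613  0.1478 0.1293] yaw -27.58 gap 0.0355 q [ 0.12  0.5  -0.61  1.75  0.33  1.    0.48]
```

```bash
python3 -m creep '[[[7,-10,-30],-4],[[14,-20,-70],-10],[[21,-30,-110],-17],[[28,-40,-150],-24],[[35,-40,-190],-29],[[41,-40,-220],-29.9],[[47,-40,-240],-29.9],[[47,-40,-249],-29.9],[[47,-40,-249],-29.9],[[47,-40,-249],-29.9],[[47,-40,-249],-29.9],[[47,-40,-249],-29.9]]'; python3 go.py 0.54 -0.0945 0.17 2.3
python3 - <<'E'
from h import *
o=bot.get_obs(); C=cam("wrist"); f=bot.grab_frame("wrist")[:,:,::-1]
print(np.round(o["qd"],3)); np.savez("w5.npz",K=C[0],e=C[1],M=C[2]); cv2.imwrite("pics/w5.png",f)
E
```

```text
t: 6.18
position: [0.5406, -0.0926, 0.1704]
eef_rot: [-1.57, 0.0, 0.043]
wrist_force: [-0.0, 0.4, -2.5]
finger_gap: 0.0355
t 6.18 shift mm [-0.6  0.4 -1.9] turn 0.1 F [-0.   0.4 -2.5] pos [ 0.5406 -0.0926  0.1704] yaw 2.45 gap 0.0355 q [ 0.64  0.34 -0.71  1.89  0.26  1.01  1.43]
[ 0.001 -0.002  0.005 -0.001  0.001  0.002  0.004]
```

View pics/w5.png

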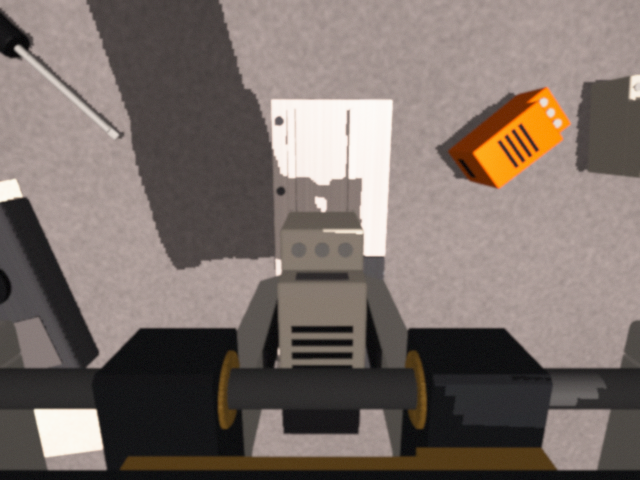

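Run:
```python
from h import *
f=cv2.imread("pics/w5.png")
cv2.imwrite("pics/w5c.png",cv2.resize(f[85:265,255:405],None,fx=3.3,fy=3.3,interpolation=cv2.INTER_CUBIC))
```

```text
(no output)
```

View pics/w5c.png

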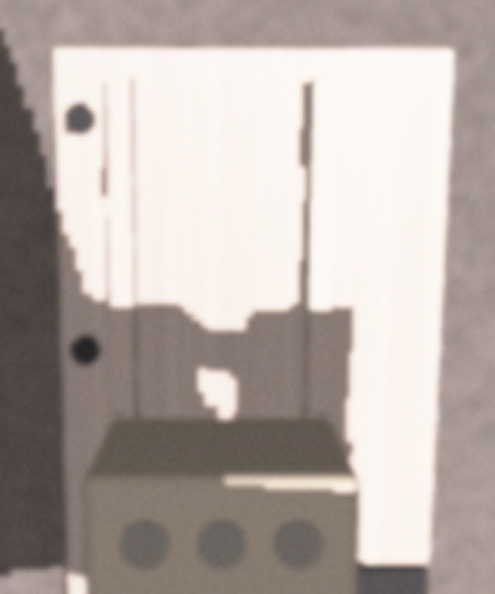

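```bash
cat > fit5.py <<'E'
from h import *
from scipy.optimize import least_squares
z=np.load("w5.npz"); C=(z["K"],z["e"],z["M"])
def u(p,s,o): return (np.array(p,float)+.5)/s-.5+np.array(o)
o=(255,85); k=3.3
W=p2w(C,u([(53,47),(455,48),(66,460),(432,500)],k,o),.008); print(np.round(W,4))
def res(p):
    c,s=np.cos(p[2]),np.sin(p[2]); q=(W[:,:2]-p[:2])@np.array([[c,-s],[s,c]])*1e3
    return [q[0,0]+158,q[1,0]+158,q[0,1]+44,q[2,1]+44,q[1,1]-60,q[3,1]-60]
r=least_squares(res,[.588,-.092,.04]); D=r.x; print(D,np.degrees(D[2]),np.round(r.fun,2))
c,s=np.cos(D[2]),np.sin(D[2])
T=lambda a:np.c_[D[0]+c*a[:,0]-s*a[:,1],D[1]+s*a[:,0]+c*a[:,1],a[:,2]]
img=cv2.resize(cv2.imread("pics/w5.png")[85:265,255:405],None,fx=k,fy=k,interpolation=cv2.INTER_CUBIC)
for a,b,col in [((-158,-44,8),(-158,60,8),(0,0,255)),((-158,-44,8),(0,-44,8),(0,0,255)),((-158,60,8),(0,60,8),(0,0,255)),((-150,-23,20),(-65,-23,20),(0,160,0)),((-150,23,20),(-65,23,20),(0,160,0)),((-150,23,8),(-65,23,8),(255,0,0)),((-150,-23,8),(-65,-23,8),(255,0,0))]:
    q=((w2p(C,T(np.array([a,b])/1e3))-o+.5)*k-.5).round().astype(int); cv2.line(img,tuple(map(int,q[0])),tuple(map(int,q[1])),col,1)
cv2.imwrite("pics/ov5.png",img)
print("setdown",T(np.array([[-.107,0,.008]])))
E
python3 fit5.py
```

```text
[[ 0.4333 -0.1411  0.008 ]
 [ 0.429  -0.0373  0.008 ]
 [ 0.5422 -0.1364  0.008 ]
 [ 0.5492 -0.0328  0.008 ]]
[ 0.58931062 -0.09087647  0.04019168] 2.3028133546693224 [ 0.07 -0.07  0.08  0.37 -0.05 -0.4 ]
setdown [[ 0.48239703 -0.09517582  0.008     ]]
```

View pics/ov5.png

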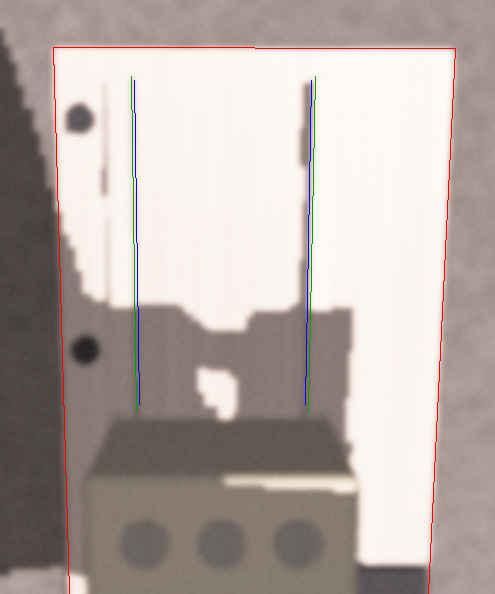

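```bash
python3 go.py 0.4824 -0.0952 0.08 2.3; python3 -m creep '[[[-20,30,-1],0.1],[[-50,60,-1],0.1],[[-58,90,-1],0.1],[[-58,90,-1],0.1],[[-58,90,-1],0.1],[[-58,90,-1],0.1],[[-58,90,-1],0.1],[[-58,90,-1],0.1]]'; python3 go.py 0.4824 -0.0952 0.0295 2.3
```

```text
t 6.23 shift mm [-58.2  90.4  -0. ] turn 0.1 F [ 0.3 -0.5 -2.5] pos [ 0.5405 -0.0928  0.1704] yaw 2.44 gap 0.036 q [ 0.64  0.34 -0.71  1.89  0.26  1.01  1.43]
t: 6.9
position: [0.484, -0.0975, 0.0819]
eef_rot: [-1.571, -0.002, 0.039]
wrist_force: [0.6, -0.0, -1.3]
finger_gap: 0.0359
t 6.9 shift mm [-1.6 52.4  2.3] turn -0.1 F [ 0.6 -0.  -1.3] pos [ 0.484  -0.0975  0.0819] yaw 2.23 gap 0.0359 q [ 0.65  0.37 -0.68  2.09  0.32  0.79  1.38]
```

```bash
python3 -m creep '[[[0,0,0],0],[[0,0,0],0],[[0,0,0],0]]'; python3 go.py 0.4824 -0.0952 0.0295 2.3
```

```text
t: 7.15
position: [0.4826, -0.0978, 0.0808]
eef_rot: [-1.571, -0.0, 0.038]
wrist_force: [0.2, -0.8, -2.2]
finger_gap: 0.0354
t 7.15 shift mm [-0.1 51.3  2.6] turn -0.1 F [ 0.2 -0.8 -2.2] pos [ 0.4826 -0.0978  0.0808] yaw 2.2 gap 0.0354 q [ 0.65  0.37 -0.68  2.09  0.32  0.79  1.38]
```

```bash
python3 -m creep '[[[0,0,2.6],0],[[0,15,2.6],0],[[0,30,2.6],0],[[0,40,2.6],0],[[0,47,2.6],0],[[0,47,2.6],0],[[0,47,2.6],0],[[0,47,2.6],0],[[0,47,2.6],0],[[0,47,2.6],0]]'; python3 go.py 0.4824 -0.0952 0.0285 2.3
python3 - <<'E'
from h import *
cv2.imwrite("pics/w6.png",bot.grab_frame("wrist")[:,:,::-1])
E
```

```text
t: 7.98
position: [0.4825, -0.0952, 0.034]
eef_rot: [-1.571, -0.001, 0.038]
wrist_force: [0.7, -0.4, -2.6]
finger_gap: 0.0362
t 7.98 shift mm [-0.1  5.5  0. ] turn -0.1 F [ 0.7 -0.4 -2.6] pos [ 0.4825 -0.0952  0.034 ] yaw 2.2 gap 0.0362 q [ 0.6   0.44 -0.64  2.12  0.4   0.7   1.3 ]
```

View pics/w6.png

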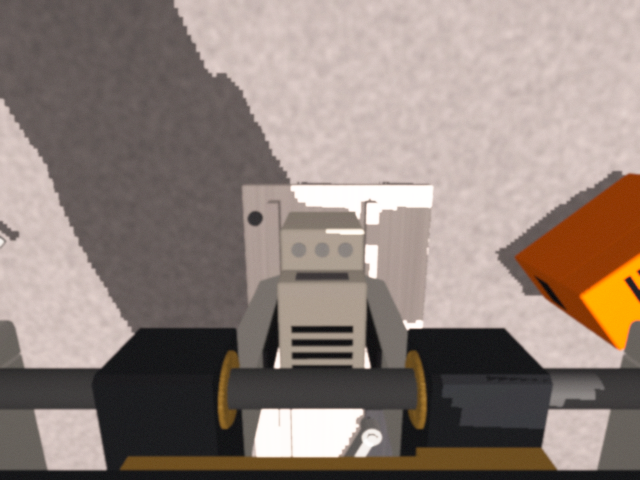

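```bash
python3 -m creep '[[[0,2,0],0],[[0,4,0],0],[[0,5,0],0],[[0,5,0],0],[[0,5,0],0],[[0,5,0],0]]'; python3 go.py 0.4824 -0.0952 0.0285 2.3
```

```text
t: 8.53
position: [0.4821, -0.0951, 0.0284]
eef_rot: [-1.571, 0.0, 0.039]
wrist_force: [-0.8, 0.1, -1.2]
finger_gap: 0.036
t 8.53 shift mm [ 0.3 -0.1 -0.2] turn -0.1 F [-0.8  0.1 -1.2] pos [ 0.4821 -0.0951  0.0284] yaw 2.21 gap 0.036 q [ 0.59  0.45 -0.63  2.12  0.41  0.69  1.29]
```

```bash
python3 -m creep '[[[0,0,0],0],[[0,0,0],0],[[0,0,0],0],[[0,0,0],0],[[0,-10,0],0],[[0,-30,0],0],[[0,-56,0],0],[[0,-56,0],0],[[0,-56,0],0],[[0,-56,0],0]]' 66; python3 go.py 0.4824 -0.0952 0.0285 2.3
python3 - <<'E'
from h import *
cv2.imwrite("pics/w7.png",bot.grab_frame("wrist")[:,:,::-1])
c,s=np.cos(.04019),np.sin(.04019)
print(.58931-c*.166,-.09088-s*.166)
E
```

```text
t: 9.37
position: [0.4821, -0.0953, 0.0847]
eef_rot: [-1.571, -0.0, 0.038]
wrist_force: [-0.5, -0.5, 0.1]
finger_gap: 0.0659
t 9.37 shift mm [ 0.2 56.2  0.1] turn -0.1 F [-0.5 -0.5  0.1] pos [ 0.4821 -0.0953  0.0847] yaw 2.2 gap 0.0659 q [ 0.65  0.36 -0.69  2.09  0.32  0.8   1.38]
0.4234440465517736 -0.0975497441263357
```

View pics/w7.png

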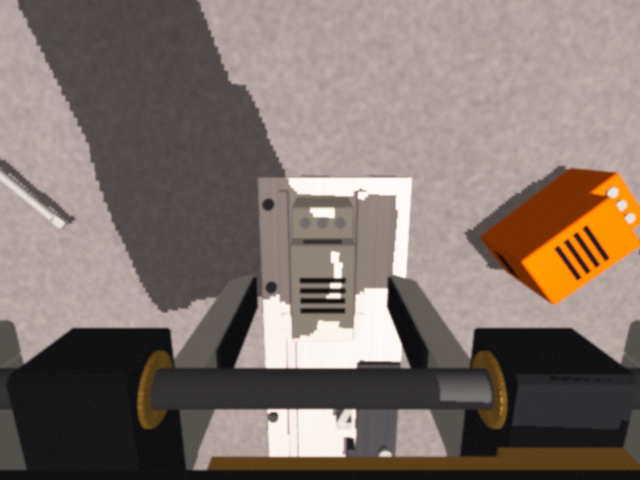

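```bash
python3 -m creep '[[[-20,-5,0],0],[[-45,-5,0],0],[[-59,-5,0],0],[[-59,-5,0],0],[[-59,-5,0],0],[[-59,-5,0],0],[[-59,-5,0],0],[[-59,-5,0],0],[[-59,-5,0],0],[[-59,-5,0],0],[[-59,-5,0],0]]' 0 20; python3 go.py 0.4234 -0.0975 0.032 2.3
```

```text
t: 10.33
position: [0.4234, -0.0972, 0.0894]
eef_rot: [-1.571, 0.0, 0.039]
wrist_force: [-0.5, -0.2, -0.2]
finger_gap: 0.0002
t 10.33 shift mm [ 0.  57.4 -0.3] turn -0.1 F [-0.5 -0.2 -0.2] pos [ 0.4234 -0.0972  0.0894] yaw 2.22 gap 0.0002 q [ 0.73  0.26 -0.72  2.2   0.25  0.76  1.45]
```

```bash
python3 -m creep '[[[0,20,0],0],[[0,40,0],0],[[0,57,0],0],[[0,57,0],0],[[0,57,0],0],[[0,57,0],0],[[0,57,0],0]]'; python3 go.py 0.4234 -0.0975 0.032 2.3
python3 - <<'E'
from h import *
cv2.imwrite("pics/w8.png",bot.grab_frame("wrist")[:,:,::-1])
E
```

```text
t: 10.92
position: [0.4239, -0.0975, 0.0335]
eef_rot: [-1.571, -0.001, 0.039]
wrist_force: [-0.5, -0.7, -1.0]
finger_gap: 0.0005
t 10.92 shift mm [-0.5  1.5 -0. ] turn -0.1 F [-0.5 -0.7 -1. ] pos [ 0.4239 -0.0975  0.0335] yaw 2.21 gap 0.0005 q [ 0.66  0.37 -0.66  2.24  0.38  0.64  1.33]
```

View pics/w8.png

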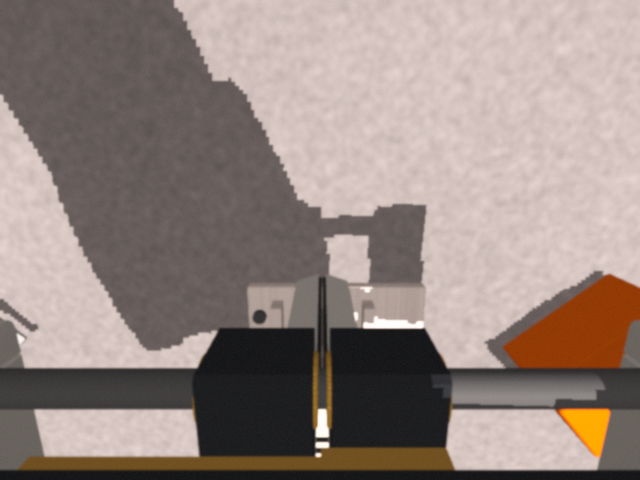

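```bash
cat > st.py <<'E'
from h import *
o=bot.get_obs(); D=np.array([.58931062,-.09087647]); a=.04019; c,s=np.cos(a),np.sin(a)
q=np.array([[c,s],[-s,c]])@(np.array(o["position"][:2])-D)*1e3
F=np.array(o["wrist_force"]); Fd=np.array([[c,s],[-s,c]])@F[:2]
print("t",round(o["t"],2),"dock TCP",q.round(2),"z",round(o["position"][2]*1e3,1),"F dock",Fd.round(1),F[2].round(1),"vel",np.abs(o["qd"]).max().round(3))
E
python3 st.py
python3 -m creep '[[[4,0,0],0],[[8,0,0],0],[[12,0,0],0],[[16,0,0],0],[[20,0,0],0],[[24,0,0],0],[[28,0,0],0],[[33,0,0],0],[[38,0,0],0],[[43,0,0],0],[[48,0,0],0],[[52,0,0],0],[[54,0,0],0],[[54,0,0],0]]';python3 st.py
```

```text
t 10.97 dock TCP [-1.6559e+02  1.0000e-02] z 33.4 F dock [0.  0.4] 1.0 vel 0.004
t: 12.13
position: [0.4777, -0.0951, 0.0325]
eef_rot: [-1.571, -0.0, 0.039]
wrist_force: [0.3, 0.4, -0.4]
finger_gap: 0.0003
t 12.13 dock TCP [-111.68    0.27] z 32.5 F dock [0.3 0.3] -0.4 vel 0.012
```

Run:
```python
from h import *
f=bot.grab_frame("top")[:,:,::-1]; 
cv2.imwrite("pics/t9.png",cv2.resize(f[150:350,380:510],None,fx=3,fy=3,interpolation=cv2.INTER_CUBIC))
f=bot.grab_frame("scene")[:,:,::-1]
cv2.imwrite("pics/s9.png",cv2.resize(f[130:270,160:360],None,fx=4,fy=4,interpolation=cv2.INTER_CUBIC))
```

```text
(no output)
```

View pics/t9.png

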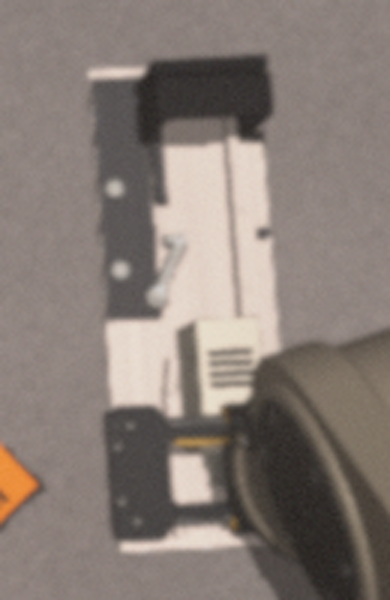

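View pics/s9.png

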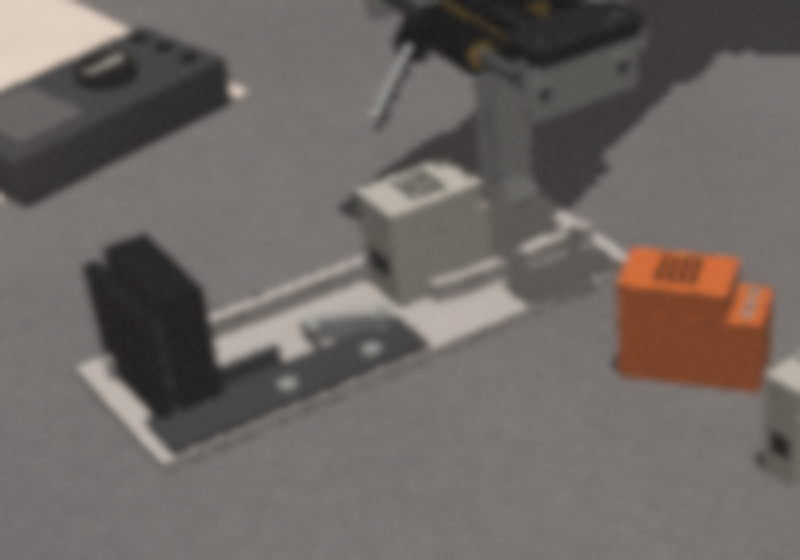

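Run:
```python
from h import *
D=np.array([.58931062,-.09087647]); a=.04019; c,s=np.cos(a),np.sin(a); M=np.array([[c,s],[-s,c]])
S=cam("scene");T=cam("top")
def dk(C,p,z): return ((p2w(C,p,z)[:,:2]-D)@M.T*1e3).round(1)
u=lambda p,k,o:(np.array(p,float)+.5)/k-.5+np.array(o)
print(dk(S,u([(205,158),(130,92),(83,106),(160,182)],5,(170,170)),.078))
print("bed chk",dk(S,u([(48,258),(158,380)],5,(170,170)),.008))
print("latch bottom-left/right end",dk(T,u([(68,307),(122,305)],3.2,(395,160)),.015),"pawl tip?",dk(T,u([(145,220),(120,290)],3.2,(395,160)),.022))
print("bridge back top",dk(T,u([(110,35),(232,28),(238,92),(240,118)],3.2,(395,160)),.078))
```

```text
[[ 87.1  38.4]
 [ 88.6 -25.6]
 [108.3 -27.7]
 [108.5  42.7]]
bed chk [[134.4 -37.7]
 [134.6  66.9]]
latch bottom-left/right end [[-18.7  58.2]
 [-19.2  27.8]] pawl tip? [[ 27.5  12.7]
 [-11.4  29.6]]
bridge back top [[120.8  35.5]
 [120.9 -29.9]
 [ 85.8 -30.2]
 [ 71.6 -30.1]]
```

```bash
python3 -m creep '[[[3,0,-0.3],0],[[6,0,-0.3],0],[[9,0,-0.3],0],[[12,0,-0.3],0],[[15,0,-0.3],0],[[18,0,-0.3],0],[[21,0,-0.3],0],[[24,0,-0.3],0],[[27,0,-0.3],0],[[30,0,-0.3],0]]';python3 st.py;  python3 -m creep '[[[3,0,0],0],[[6,0,0],0],[[9,0,0],0],[[12,0,0],0],[[15,0,0],0]]';python3 st.py; python3 -m creep '[[[3,0,0],0],[[6,0,0],0],[[9,0,0],0]]';python3 st.py
```

```text
t: 13.07
position: [0.5075, -0.0944, 0.0325]
eef_rot: [-1.571, -0.0, 0.039]
wrist_force: [-2.0, -0.6, 1.3]
finger_gap: 0.0005
t 13.07 dock TCP [-81.91  -0.22] z 32.5 F dock [-2.  -0.5] 1.3 vel 0.076
t: 13.48
position: [0.5215, -0.0942, 0.0323]
eef_rot: [-1.571, 0.002, 0.038]
wrist_force: [-7.2, -1.0, 5.3]
finger_gap: 0.0004
t 13.48 dock TCP [-67.87  -0.55] z 32.3 F dock [-7.3 -0.7] 5.3 vel 0.076
t: 13.73
position: [0.5305, -0.0939, 0.0323]
eef_rot: [-1.571, 0.002, 0.038]
wrist_force: [-7.0, -1.3, 5.0]
finger_gap: 0.0003
t 13.73 dock TCP [-58.92  -0.64] z 32.3 F dock [-7. -1.] 5.0 vel 0.078
```

```bash
python3 - <<'E'
from h import *
f=bot.grab_frame("scene")[:,:,::-1]
cv2.imwrite("pics/s10.png",cv2.resize(f[140:260,180:310],None,fx=5,fy=5,interpolation=cv2.INTER_CUBIC))
E
python3 st.py
```

```text
t 13.78 dock TCP [-58.23  -0.51] z 32.4 F dock [-3.4 -0.4] 1.8 vel 0.018
```

View pics/s10.png

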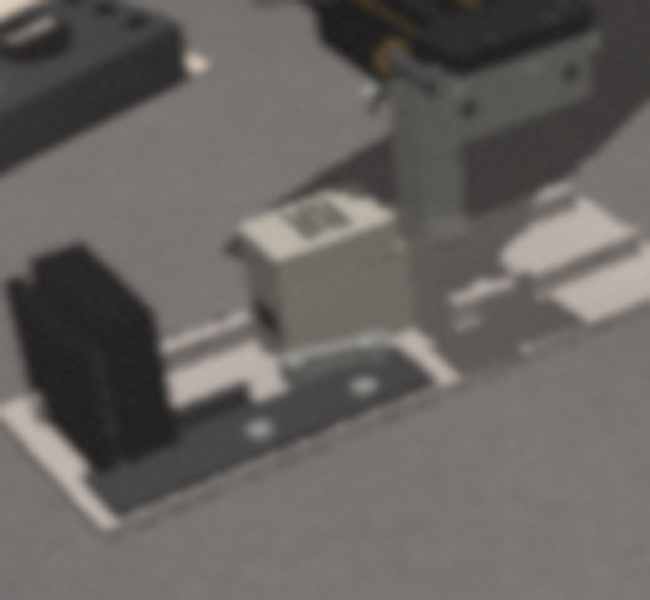

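```bash
python3 -m creep '[[[-5,0,0],0],[[-5,0,0],0],[[-5,4,0.4],0],[[-5,6,0.4],0],[[-5,6,0.4],0],[[-2,6,0.4],0],[[2,6,0.4],0],[[5,6,0.4],0],[[8,6,0.4],0],[[11,6,0.4],0]]';python3 st.py; python3 -m creep '[[[3,0,0],0],[[6,0,0],0],[[9,0,0],0],[[12,0,0],0],[[15,0,0],0],[[18,0,0],0]]';python3 st.py
```

```text
t: 14.62
position: [0.5422, -0.0927, 0.0264]
eef_rot: [-1.571, 0.001, 0.038]
wrist_force: [-3.6, -1.8, 1.2]
finger_gap: 0.0007
t 14.62 dock TCP [-4.714e+01  3.000e-02] z 26.4 F dock [-3.7 -1.6] 1.2 vel 0.079
t: 15.12
position: [0.5605, -0.0921, 0.0265]
eef_rot: [-1.571, -0.0, 0.039]
wrist_force: [-3.6, -2.3, 0.7]
finger_gap: 0.0005
t 15.12 dock TCP [-28.88  -0.04] z 26.5 F dock [-3.7 -2.2] 0.7 vel 0.079
```

```bash
python3 -m creep '[[[3,0,0],0],[[6,0,0],0],[[9,0,0],0],[[12,0,0],0],[[15,0,0],0],[[18,0,0],0],[[21,0,0],0],[[24,0,0],0],[[27,0,0],0],[[30,0,0],0],[[32,0,0],0],[[32,0,0],0]]';python3 st.py
python3 - <<'E'
from h import *
f=bot.grab_frame("wrist")[:,:,::-1]; cv2.imwrite("pics/w11.png",f)
f=bot.grab_frame("scene")[:,:,::-1]
cv2.imwrite("pics/s11.png",cv2.resize(f[140:260,180:310],None,fx=5,fy=5,interpolation=cv2.INTER_CUBIC))
E
python3 st.py
```

```text
t: 16.12
position: [0.5928, -0.0904, 0.0266]
eef_rot: [-1.57, -0.001, 0.039]
wrist_force: [0.3, -0.6, 0.9]
finger_gap: 0.001
t 16.12 dock TCP [3.47 0.31] z 26.6 F dock [ 0.2 -0.6] 0.9 vel 0.01
t 16.22 dock TCP [3.41 0.53] z 26.7 F dock [-0.4  0.4] -1.1 vel 0.006
```

View pics/s11.png

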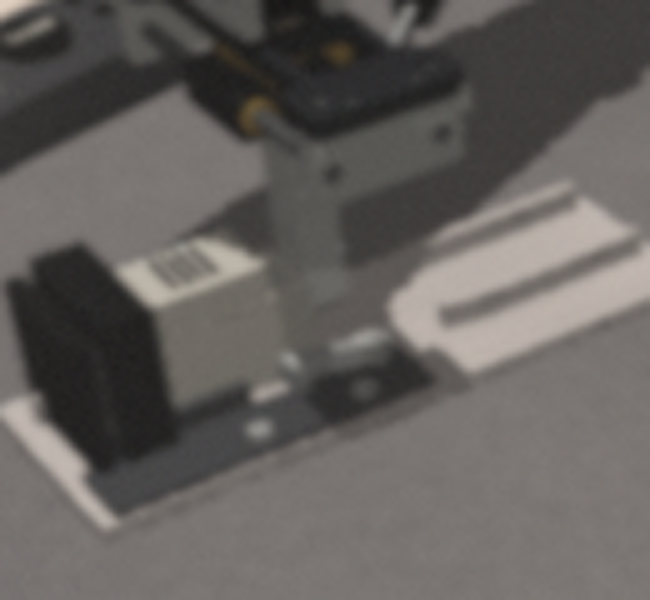

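View pics/w11.png

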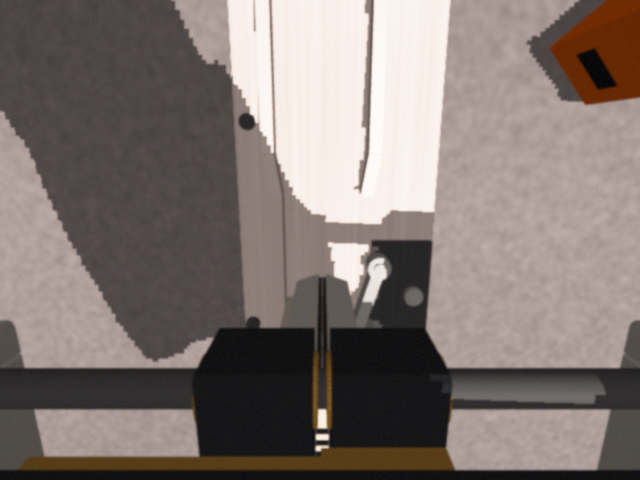

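```bash
python3 -m creep '[[[1.5,0,0],0],[[3,0,0],0],[[4.5,0,0],0],[[6,0,0],0]]';python3 st.py;python3 -m creep '[[[1.5,0,0],0],[[3,0,0],0],[[4.5,0,0],0]]';python3 st.py
```

```text
t: 16.55
position: [0.5975, -0.0901, 0.0265]
eef_rot: [-1.571, 0.001, 0.039]
wrist_force: [-5.6, 0.5, 3.0]
finger_gap: 0.0001
t 16.55 dock TCP [8.25 0.45] z 26.5 F dock [-5.6  0.8] 3.0 vel 0.041
t: 16.8
position: [0.6021, -0.0899, 0.0265]
eef_rot: [-1.571, 0.001, 0.039]
wrist_force: [-6.1, 1.2, 3.0]
finger_gap: 0.0006
t 16.8 dock TCP [12.81  0.42] z 26.5 F dock [-6.1  1.5] 3.0 vel 0.041
```

```bash
python3 -m creep '[[[1,0,0],0],[[2,0,0],0],[[3,0,0],0]]';python3 st.py
```

```text
t: 17.05
position: [0.6049, -0.0898, 0.0264]
eef_rot: [-1.571, 0.001, 0.039]
wrist_force: [-9.6, 1.0, 7.9]
finger_gap: 0.0004
t 17.05 dock TCP [15.66  0.4 ] z 26.4 F dock [-9.5  1.4] 7.9 vel 0.027
```

```bash
python3 -m creep '[[[1,0,0],0],[[2,0,0],0]]';python3 st.py;  python3 -m creep '[[[0.8,0,0],0],[[1.5,0,0],0]]';python3 st.py
```

```text
t: 17.22
position: [0.6064, -0.0898, 0.0265]
eef_rot: [-1.571, 0.002, 0.039]
wrist_force: [-10.9, 1.1, 9.4]
finger_gap: 0.0008
t 17.22 dock TCP [17.1   0.43] z 26.5 F dock [-10.9   1.5] 9.4 vel 0.025
t: 17.38
position: [0.6077, -0.0898, 0.0265]
eef_rot: [-1.571, 0.003, 0.039]
wrist_force: [-11.8, 0.4, 10.3]
finger_gap: 0.0005
t 17.38 dock TCP [18.45  0.34] z 26.5 F dock [-11.8   0.9] 10.3 vel 0.019
```

```bash
python3 - <<'E'
from h import *
f=bot.grab_frame("scene")[:,:,::-1]
cv2.imwrite("pics/s12.png",cv2.resize(f[160:250,180:280],None,fx=6,fy=6,interpolation=cv2.INTER_CUBIC))
E
python3 st.py
```

```text
t 17.43 dock TCP [18.59  0.37] z 26.5 F dock [-11.2   0.9] 8.4 vel 0.004
```

View pics/s12.png

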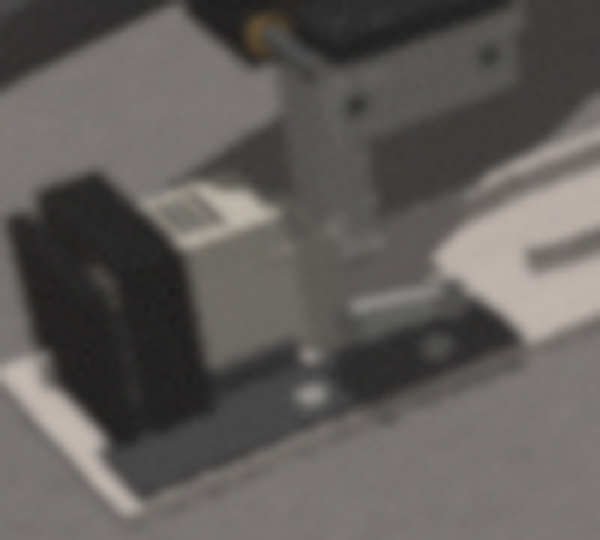

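```bash
python3 -m creep '[[[0.7,0,0],0],[[1.4,0,0],0]]';python3 st.py;  python3 -m creep '[[[0.7,0,0],0],[[1.2,0,0],0]]';python3 st.py
```

```text
t: 17.6
position: [0.6091, -0.0897, 0.0265]
eef_rot: [-1.571, 0.003, 0.039]
wrist_force: [-11.5, 0.4, 9.5]
finger_gap: 0.0005
t 17.6 dock TCP [19.81  0.36] z 26.5 F dock [-11.5   0.8] 9.5 vel 0.019
t: 17.77
position: [0.6103, -0.0897, 0.0265]
eef_rot: [-1.571, 0.003, 0.039]
wrist_force: [-11.9, 0.7, 10.6]
finger_gap: 0.0005
t 17.77 dock TCP [20.98  0.36] z 26.5 F dock [-11.9   1.2] 10.6 vel 0.013
```

```bash
python3 -m creep '[[[0.6,0,0],0],[[1,0,0],0]]';python3 st.py;  python3 -m creep '[[[0.6,0,0],0],[[1,0,0],0]]';python3 st.py
```

```text
t: 17.93
position: [0.6112, -0.0896, 0.0265]
eef_rot: [-1.571, 0.003, 0.039]
wrist_force: [-12.7, 1.6, 10.8]
finger_gap: 0.0006
t 17.93 dock TCP [21.88  0.36] z 26.5 F dock [-12.6   2.1] 10.8 vel 0.012
t: 18.1
position: [0.6121, -0.0896, 0.0265]
eef_rot: [-1.571, 0.003, 0.039]
wrist_force: [-13.5, 1.2, 10.8]
finger_gap: 0.0004
t 18.1 dock TCP [22.83  0.41] z 26.5 F dock [-13.4   1.8] 10.8 vel 0.011
```

```bash
python3 - <<'E'
from h import *
f=bot.grab_frame("top")[:,:,::-1]
cv2.imwrite("pics/t13.png",cv2.resize(f[160:300,395:495],None,fx=4,fy=4,interpolation=cv2.INTER_CUBIC))
f=bot.grab_frame("wrist")[:,:,::-1]
cv2.imwrite("pics/w13.png",cv2.resize(f[200:340,230:450],None,fx=3.5,fy=3.5,interpolation=cv2.INTER_CUBIC))
E
python3 st.py
```

```text
t 18.2 dock TCP [22.91  0.4 ] z 26.5 F dock [-12.    1.3] 10.1 vel 0.003
```

View pics/t13.png

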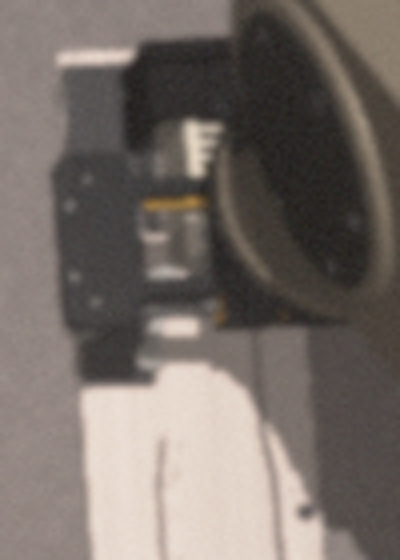

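View pics/w13.png

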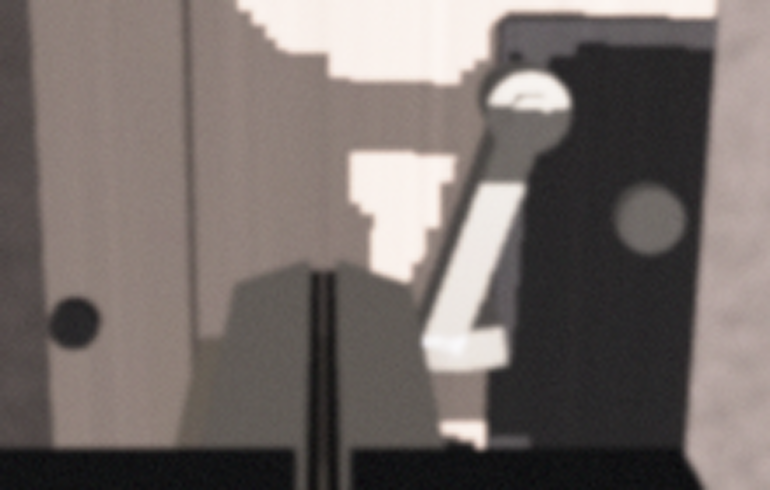

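Run:
```python
from h import *
D=np.array([.58931062,-.09087647]); a=.04019; c,s=np.cos(a),np.sin(a); M=np.array([[c,s],[-s,c]])
W=cam("wrist")
def dk(C,p,z): return ((p2w(C,p,z)[:,:2]-D)@M.T*1e3).round(1)
u=lambda p,k,o:(np.array(p,float)+.5)/k-.5+np.array(o)
print("now: pivot, tip, hook end, bottom tip",dk(W,u([(530,110),(428,340),(508,335),(470,370)],3.5,(230,200)),.022))
print("latch corner",dk(W,u([(498,18)],3.5,(230,200)),.015))
z=np.load("w2.npz"); C=(z["K"],z["e"],z["M"])
print("rest: pivot,tip",dk(C,u([(289,380),(303,462),(333,445)],2.4,(0,130)),.022))
W=cam("top")
print("rest top: pivot,tip",dk(W,u([(122,284),(138,220),(150,226)],3.2,(395,160)),.022))
```

```text
now: pivot, tip, hook end, bottom tip [[-7.7 29.7]
 [27.7 15.8]
 [26.9 27.7]
 [32.6 22.2]]
latch corner [[-19.9  25.6]]
rest: pivot,tip [[-6.6 30.5]
 [27.3 12.4]
 [27.2 28.7]]
rest top: pivot,tip [[-8.  28.3]
 [27.7 16.6]
 [24.  10.2]]
```

```bash
python3 - <<'E'
from h import *
f=bot.grab_frame("scene")[:,:,::-1]; cv2.imwrite("pics/s14f.png",f)
cv2.imwrite("pics/s14.png",cv2.resize(f[170:240,185:265],None,fx=8,fy=8,interpolation=cv2.INTER_CUBIC))
E
python3 st.py
```

```text
t 18.25 dock TCP [22.89  0.38] z 26.5 F dock [-11.8   1.1] 10.4 vel 0.001
```

View pics/s14.png

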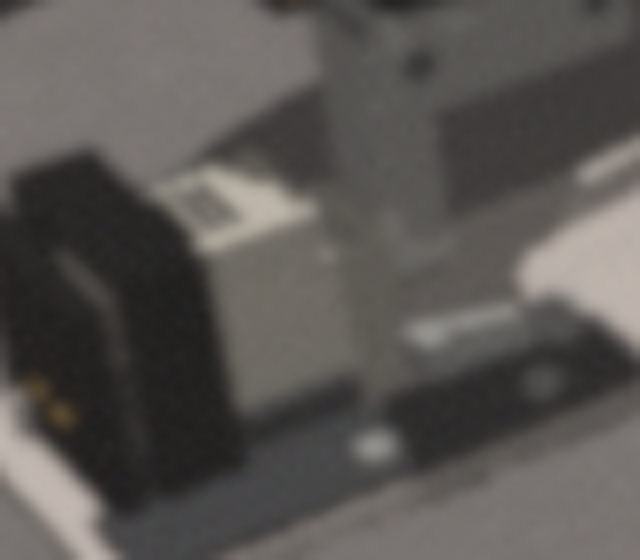

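Run:
```python
from h import *
D=np.array([.58931062,-.09087647]); a=.04019; c,s=np.cos(a),np.sin(a); M=np.array([[c,s],[-s,c]])
S=cam("scene")
def dk(p,z): return ((p2w(S,p,z)[:,:2]-D)@M.T*1e3+[3.6,-6.5]).round(1)
u=lambda p,k,o:(np.array(p,float)+.5)/k-.5+np.array(o)
o=(185,170)
print("step corner +y,-y top (z68) expect center-20",dk(u([(318,212),(240,165)],8,o),.068))
print("shelf rear +y top z52",dk(u([(350,228)],8,o),.052), "screw",dk(u([(325,250)],8,o),.054))
print("rear bottom",dk(u([(390,395)],8,o),.008))
print("pawl tip z22",dk(u([(405,335),(415,350),(560,310)],8,o),.022))
img=cv2.resize(cv2.imread("pics/s14f.png")[170:240,185:265],None,fx=8,fy=8,interpolation=cv2.INTER_CUBIC)
def pr(x,y,z):
    q=np.array([x-3.6,y+6.5])/1e3; w=D+q@M; p=w2p(S,[[w[0],w[1],z/1e3]])[0]; return tuple(int(v) for v in ((p-o+.5)*8-.5).round())
for cx,col in ((66,(0,0,255)),(70,(0,200,0))):
    y=18
    P=[pr(cx+38,y,8),pr(cx+38,y,68),pr(cx-20,y,68),pr(cx-20,y,52),pr(cx-38,y,52),pr(cx-38,y,8)]
    cv2.polylines(img,[np.array(P)],True,col,1)
    cv2.line(img,pr(cx-20,-18,68),pr(cx-20,18,68),col,1); cv2.line(img,pr(cx-38,-18,52),pr(cx-38,18,52),col,1)
cv2.imwrite("pics/s14o.png",img)
```

```text
step corner +y,-y top (z68) expect center-20 [[ 54.3  17.4]
 [ 59.4 -15.5]]
shelf rear +y top z52 [[41.3  5.7]] screw [[52.7 13.8]]
rear bottom [[44.2 20.3]]
pawl tip z22 [[35.9 17.2]
 [37.3 25. ]
 [-2.3 32.8]]
```

View pics/s14o.png

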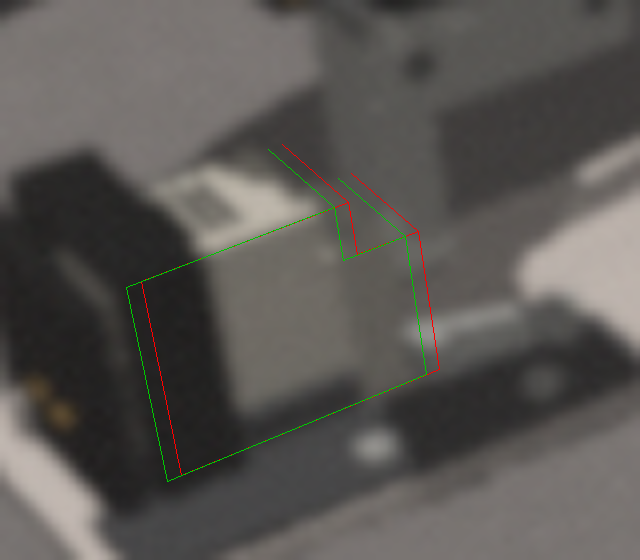

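```bash
python3 - <<'E'
from h import *
f=cv2.imread("pics/w2.png"); cv2.imwrite("pics/w2e.png",cv2.resize(f[270:340,95:175],None,fx=8,fy=8,interpolation=cv2.INTER_CUBIC))
f=bot.grab_frame("wrist")[:,:,::-1]; cv2.imwrite("pics/w15f.png",f)
W=cam("wrist"); np.savez("w15.npz",K=W[0],e=W[1],M=W[2])
cv2.imwrite("pics/w15.png",cv2.resize(f[215:325,320:430],None,fx=5.4,fy=5.4,interpolation=cv2.INTER_CUBIC))
E
python3 st.py
```

```text
t 18.3 dock TCP [22.88  0.4 ] z 26.5 F dock [-12.8   1.4] 10.3 vel 0.001
```

View pics/w2e.png

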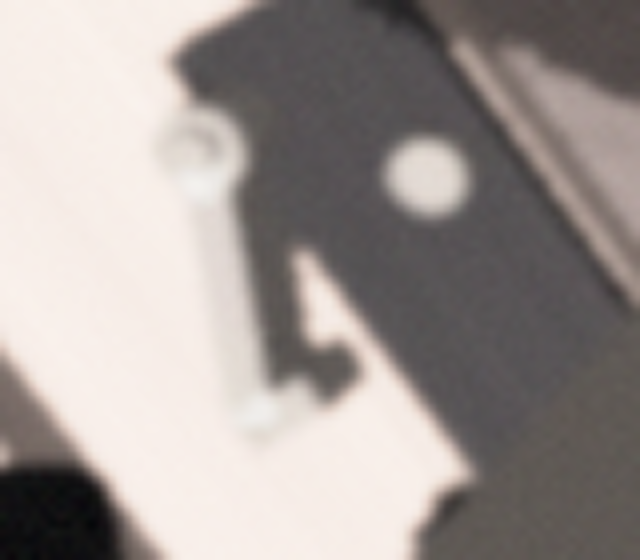

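View pics/w15.png

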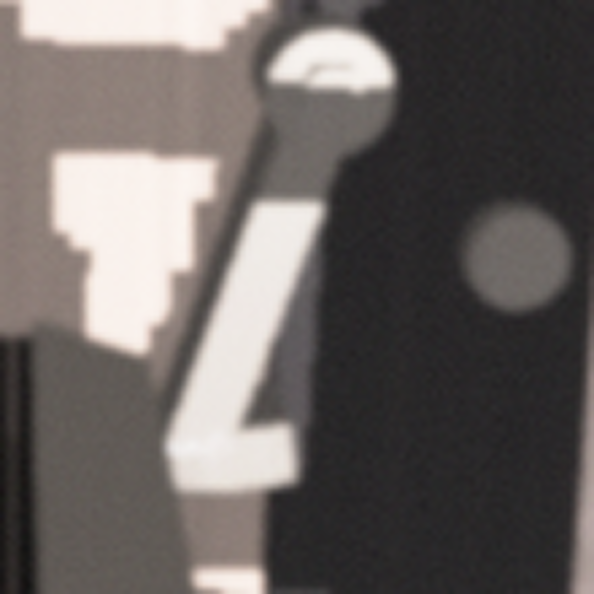

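Run:
```python
from h import *
D=np.array([.58931062,-.09087647]); a=.04019; c,s=np.cos(a),np.sin(a); M=np.array([[c,s],[-s,c]])
def dk(C,p,z): return ((p2w(C,p,z)[:,:2]-D)@M.T*1e3).round(1)
u=lambda p,k,o:(np.array(p,float)+.5)/k-.5+np.array(o)
L=lambda n:(lambda z:(z["K"],z["e"],z["M"]))(np.load(n))
A=dk(L("w2.npz"),u([(205,150),(245,415),(310,380),(205,215),(232,385),(237,215),(265,380)],8,(95,270)),.022)
B=dk(L("w15.npz"),u([(332,90),(170,448),(292,428),(262,205),(180,420),(322,210),(240,430)],5.4,(320,215)),.022)
for n,q in(("rest",A),("now",B)):
    print(n,q.tolist()); d=q[1]-q[0]; e1=q[4]-q[3]; e2=q[6]-q[5]
    print([np.degrees(np.arctan2(-v[1],v[0])).round(1) for v in (d,e1,e2)])
```

```text
rest [[-6.3, 30.4], [26.1, 12.3], [26.3, 22.7], [0.9, 24.9], [21.8, 13.4], [2.9, 28.5], [23.4, 17.6]]
[np.float64(29.2), np.float64(28.8), np.float64(28.0)]
now [[-7.6, 29.7], [28.1, 15.3], [26.0, 27.1], [3.5, 23.5], [25.2, 16.2], [4.0, 29.2], [26.2, 22.1]]
[np.float64(22.0), np.float64(18.6), np.float64(17.7)]
```

```bash
python3 -m creep '[[[0.2,-0.5,0],0],[[0.4,-1,0],0]]';python3 st.py;  python3 -m creep '[[[0.3,-0.5,0],0],[[0.5,-0.5,0],0]]';python3 st.py
```

```text
t: 18.47
position: [0.6125, -0.0896, 0.0269]
eef_rot: [-1.571, 0.003, 0.039]
wrist_force: [-6.4, 0.8, -2.7]
finger_gap: 0.0004
t 18.47 dock TCP [23.23  0.36] z 26.9 F dock [-6.3  1.1] -2.7 vel 0.01
t: 18.63
position: [0.6129, -0.0895, 0.0273]
eef_rot: [-1.57, 0.003, 0.039]
wrist_force: [-8.1, 1.2, -0.9]
finger_gap: 0.0008
t 18.63 dock TCP [23.63  0.41] z 27.3 F dock [-8.   1.5] -0.9 vel 0.006
```

```bash
cat > look.py <<'E'
import sys
from h import *
f=bot.grab_frame("wrist")[:,:,::-1]; n=sys.argv[1]; cv2.imwrite(f"pics/{n}f.png",f)
W=cam("wrist"); np.savez(f"{n}.npz",K=W[0],e=W[1],M=W[2])
cv2.imwrite(f"pics/{n}.png",cv2.resize(f[215:325,320:430],None,fx=5.4,fy=5.4,interpolation=cv2.INTER_CUBIC))
E
python3 look.py w16; python3 st.py
```

```text
t 18.68 dock TCP [23.65  0.36] z 27.3 F dock [-7.9  1.6] -1.0 vel 0.002
```

View pics/w16.png

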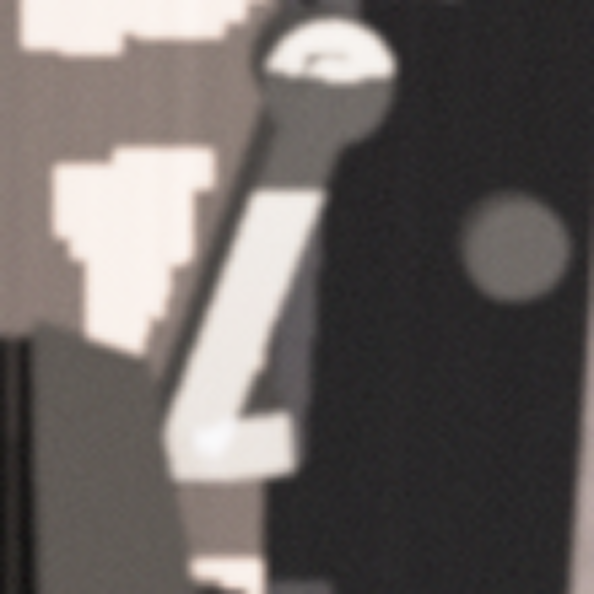

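```bash
python3 -m creep '[[[0.4,0,0],0],[[0.8,0,0],0]]';python3 st.py;  python3 -m creep '[[[0.4,0,0],0],[[0.8,0,0],0]]';python3 st.py
```

```text
t: 18.85
position: [0.614, -0.0895, 0.0274]
eef_rot: [-1.57, 0.003, 0.039]
wrist_force: [-7.1, 0.7, -0.5]
finger_gap: 0.0007
t 18.85 dock TCP [24.73  0.41] z 27.4 F dock [-7.  1.] -0.5 vel 0.013
t: 19.02
position: [0.6148, -0.0895, 0.0274]
eef_rot: [-1.57, 0.003, 0.039]
wrist_force: [-7.3, 0.9, -1.5]
finger_gap: 0.0006
t 19.02 dock TCP [25.51  0.38] z 27.4 F dock [-7.2  1.2] -1.5 vel 0.011
```

```bash
python3 -m creep '[[[0.4,0,0],0],[[0.8,0,0],0]]';python3 st.py;  python3 -m creep '[[[0.4,0,0],0],[[0.8,0,0],0]]';python3 st.py; python3 look.py w17
```

```text
t: 19.18
position: [0.615, -0.0895, 0.0272]
eef_rot: [-1.57, 0.004, 0.039]
wrist_force: [-11.6, 1.0, -1.4]
finger_gap: 0.0005
t 19.18 dock TCP [25.69  0.37] z 27.2 F dock [-11.5   1.4] -1.4 vel 0.013
t: 19.35
position: [0.615, -0.0895, 0.0269]
eef_rot: [-1.571, 0.005, 0.039]
wrist_force: [-15.7, 1.7, 1.9]
finger_gap: 0.0004
t 19.35 dock TCP [25.69  0.37] z 26.9 F dock [-15.6   2.3] 1.9 vel 0.013
```

View pics/w17.png

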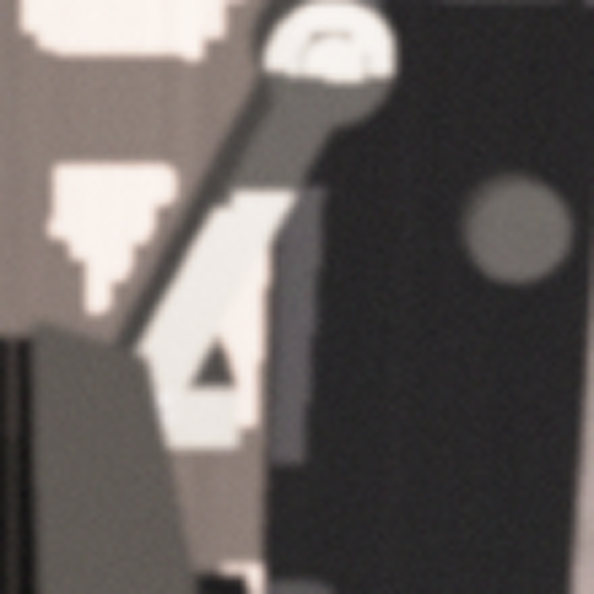

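```bash
python3 -m creep '[[[-1,0,0],0],[[-2,0,0],0],[[-3,0,0],0],[[-4,-0.5,0],0],[[-5,-1,0],0],[[-7,-1,0],0],[[-10,-2,0],0],[[-14,-3,0],0],[[-20,-5,0],0],[[-30,-10,0],0],[[-40,-25,0],0],[[-50,-50,0],0],[[-60,-80,0],0],[[-60,-100,0],0],[[-60,-100,0],0]]';python3 st.py
python3 - <<'E'
from h import *
f=bot.grab_frame("wrist")[:,:,::-1]; cv2.imwrite("pics/w18.png",f)
W=cam("wrist"); np.savez("w18.npz",K=W[0],e=W[1],M=W[2])
E
```

```text
t: 20.65
position: [0.5589, -0.0923, 0.1325]
eef_rot: [-1.573, -0.005, 0.038]
wrist_force: [0.7, -0.7, 0.0]
finger_gap: 0.0005
t 20.65 dock TCP [-30.44  -0.24] z 132.5 F dock [ 0.7 -0.7] 0.0 vel 0.062
```

View pics/w18.png

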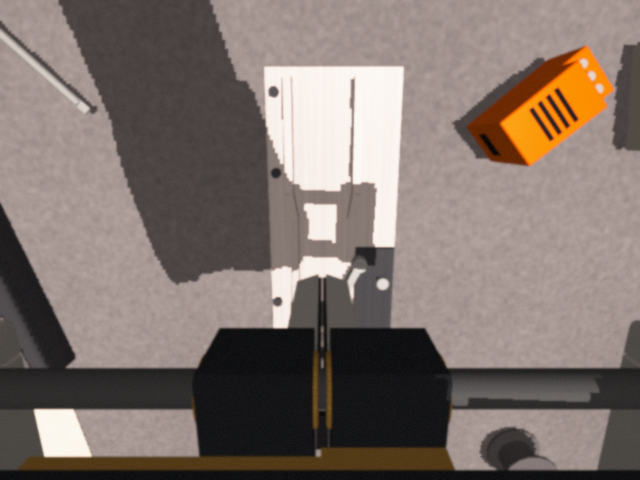

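```bash
python3 -m creep '[[[0,-30,0],0],[[0,-60,-40],0],[[0,-80,-80],0],[[0,-80,-120],0],[[0,-80,-160],0],[[0,-80,-200],0],[[0,-80,-240],0],[[0,-80,-280],0],[[0,-80,-280],0],[[0,-80,-280],0],[[0,-80,-280],0]]';python3 st.py
python3 - <<'E'
from h import *
f=bot.grab_frame("top")[:,:,::-1]; cv2.imwrite("pics/t19f.png",f)
cv2.imwrite("pics/t19.png",cv2.resize(f[160:345,395:495],None,fx=3.2,fy=3.2,interpolation=cv2.INTER_CUBIC))
f=bot.grab_frame("scene")[:,:,::-1]; cv2.imwrite("pics/s19f.png",f)
cv2.imwrite("pics/s19.png",cv2.resize(f[160:260,180:300],None,fx=6,fy=6,interpolation=cv2.INTER_CUBIC))
E
```

```text
t: 21.62
position: [0.5682, -0.3712, 0.207]
eef_rot: [-1.57, 0.001, 0.039]
wrist_force: [-0.3, 0.5, -0.3]
finger_gap: 0.0006
t 21.62 dock TCP [ -32.32 -279.26] z 207.0 F dock [-0.3  0.5] -0.3 vel 0.018
```

View pics/t19.png

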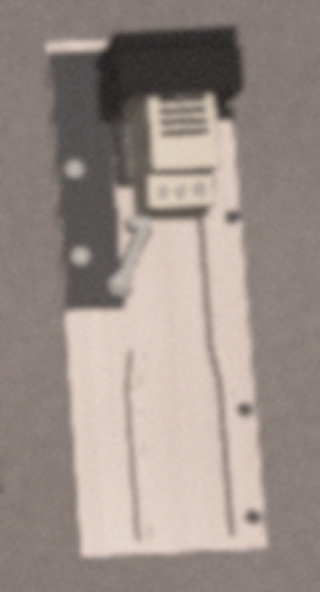

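View pics/s19.png

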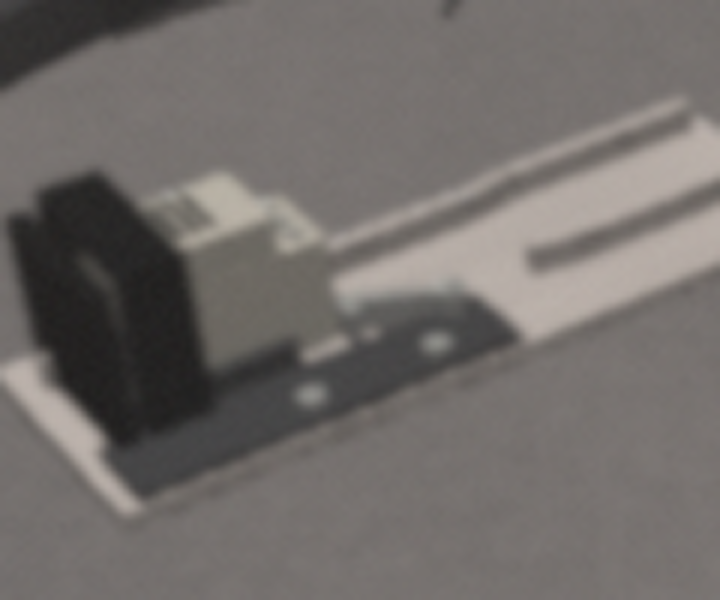

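View pics/t19f.png

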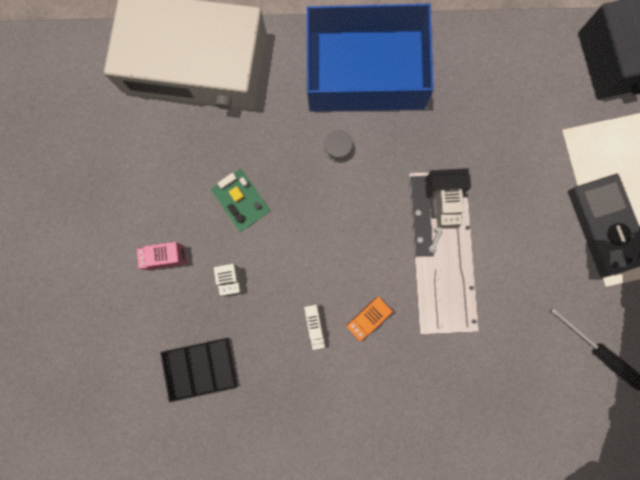

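Run:
```python
from h import *
a=cv2.imread("pics/top0.png").astype(int);b=cv2.imread("pics/t19f.png").astype(int)
d=np.abs(a-b).max(2)
for n,(x0,x1,y0,y1) in dict(pawl=(428,436,228,256),short=(205,250,255,305),slim=(295,335,295,360),ref=(230,290,380,440)).items(): print(n,d[y0:y1,x0:x1].mean().round(1),d[y0:y1,x0:x1].max())
D=np.array([.58931062,-.09087647]); an=.04019; c,s=np.cos(an),np.sin(an); M=np.array([[c,s],[-s,c]])
u=lambda p,k,o:(np.array(p,float)+.5)/k-.5+np.array(o)
dk=lambda p,z:((p2w(cam("top"),p,z)[:,:2]-D)@M.T*1e3).round(1)
print("rear top",dk(u([(148,207),(212,209)],3.2,(395,160)),.052),"step",dk(u([(150,168),(215,170)],3.2,(395,160)),.068),"pawl tip",dk(u([(145,218)],3.2,(395,160)),.022))
o=bot.get_obs();print(o["t"],np.round(o["wrist_force"],1))
```

```text
pawl 3.5 16
short 2.7 9
slim 2.6 9
ref 2.7 11
rear top [[ 30.3  16.8]
 [ 27.3 -17.8]] step [[ 49.   17.5]
 [ 46.  -17.1]] pawl tip [[28.7 12.6]]
21.7167 [ 1.1 -0.1 -0.2]
```

```bash
python3 -c "
from plant import bot
print(bot.hand_in())"
```

```text
the job is handed in; nothing more can be done
None
```

The big white module is docked. It stands on the bed, contact end in, with the pawl shut behind its stepped terminal end, and the robot is clear of it. I handed the job in at about 21.7 s, and it reported no verdict.

**What I did:** I gripped the module across its 36 mm width and set it on the dock's centre line in the wide part of the channel. I let go, then pushed its terminal face in with the closed fingers held just above the pawl.

**Pushing force:** It was 4–13 N along the way. On the final 1 mm or so, after the pawl had clicked, the module came up slowly against the end stop. The force there was 15.6 N, under the 20 N limit, and I backed off at once. So it did touch the stop, at a speed of about 5 mm/s.

**Downward pressing:** Partway in, the fingers were also pressing down on the module with about 10 N. I raised the tool about 1 mm to relieve that.

**Last checks:**
- **Latch:** In the top picture, the pawl is back in its starting position. Its tip is at x ≈ 29 mm in the dock frame, with the terminal end at 27–30 mm, so u is about 29 mm. An earlier reading of u from the push force was confused by the downward pressing, and the scene camera was about 4–7 mm off, so I relied on the top and wrist pictures.
- **Bystanders:** The slim and short modules' surroundings match the first picture to within image noise, so they have not moved.
- **Robot:** The wrist force was close to zero, with nothing touching.

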